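# Load and close the annealing box

### The arm

A 6-joint arm with a two-finger parallel gripper is mounted at the origin on the work surface. World frame = base frame: x ahead of the robot, y to its left, z up, the work surface at z = 0. Lengths are in m, angles in degrees, forces in N, time in s.
With the tool pointing down it reaches from about 0.325 to 0.9 m from the base axis. Payload 6.1 kg.
Tool frame: the origin (TCP) lies on the centre line of the jaws, within the pads' length; the fingertips stand 8 mm ahead of it and the grasp point (between the pads) lies 11 mm behind it (manip.finger_overhang is the distance from the TCP to the fingertips, in m); z points along the fingers, y is the line along which they close (so a half turn about z gives the same grasp; the last joint's range is limited). The gripper opens to 85 mm and grips with 20 to 120 N. Pads are 22 mm wide; open, the fingers measure 114 mm over their backs; the gripper's body (76 mm by 85 mm) begins 54 mm behind the grasp point. The pads swing forward as they close: fully open they stand 13 mm farther back than shut.
Start: joints at [64.051, 12.628, 87.462, -0, 79.91, -7.225], TCP at [0.201, 0.592, 0.201] pointing down, gripper open.
Joint ranges: [-170.65, 170.65], [-52.31, 119.04], [5.05, 147.46], [-71.25, 251.25], [11.57, 151.72], [-153.62, 153.62]. Speed limits (degrees/s): [147.25, 147.25, 172.46, 180, 180, 180].

### API

Orientations are given as [roll, pitch, yaw] about the fixed x, y, z axes, in that order (R = Rz(yaw) Ry(pitch) Rx(roll)).
In Python, from workcell import manip gives the robot as it stands. The module is installed in compiled form; this text tells all that it offers.
- The arm moves only by the tool apply_moves, never from a script. Its argument "steps" is one flat list of numbers, 6 for each row, row after row: the shift along the tool's x, y, z normalised to -1 to 1, where 1 is 0.2 m, then the turn, a rotation vector about the tool's x, y, z normalised to -1 to 1, where 1 is 180 degrees. A call has 1 to 12 rows; each row shifts and turns the commanded pose from where the row before left it, along the tool's axes as they then stand; what a row does not reach is not made up. A row lasts 1/12 s, in which the tool goes at most 41.7 mm and 7.16 degrees, less where a joint would pass 70% of its speed; a pose out of reach is approached as far as the arm can. A call with a number of a shift or a turn outside -1 to 1 is refused whole. A call with a gripper value outside its range is refused whole. "grip" is the opening, from 0 (shut) to 1 (fully open), set as the call begins (left out, the last holds). The fingers move at their own pace and stop on an object; "grip_force" is the grip in N (left out, the last holds). Time passes only in rows, so rows that do not move let the fingers close. It gives the time, the measured TCP pose, the force, the opening and the grip force at its end, in the units of the state.
- manip.state(): the state, without advancing time (a new reading comes with each control period).
- manip.capture(name): name is "scene" or "top"; returns a dict with "frame" (384x512x3 uint8, blue, green, red), "camera_matrix" (3x3 intrinsics, pixels), "position" and "rotation" of the camera in the world. Camera axes: x right, y down, z forward; pixel columns grow to the right and rows downward; lengths in m; the calibration is good to about 2 mm. A picture is of the moment at which its call begins. There is no depth.
- manip.job_done(): hands the job in; it is judged then, once.
The state is a dict: "time": time; "joints": joint angles; "joint_velocities": joint speeds; "joint_torque": joint torques, N m; "eef_pos": TCP position; "tool_rot": TCP orientation; "wrist_force": force on the tool from outside, world axes, zero at the start; "wrist_torque": the same for the moment, N m; "width": opening from 0.0 (shut) to 1.0 (fully open); "grasp_force": force on a finger pad.
Only numpy, scipy, OpenCV 4.12 (cv2) and the standard library are available. Lean on these libraries where they do the work, as an engineer would, in place of code of your own. Each camera call takes 0.05 s, during which the arm holds its last target. There are 200 camera calls.

### The job

Pack all the steel offcuts lying on the bench into the open annealing box side by side in one layer, then put the lid on so that it sits fully down all round, and last swing the red clamp bar over and all the way down across the lid. There are four or five offcuts; leave the other things on the bench where they are.

Things in the scene. Friction and masses are not known exactly. Their poses are not given: they have to be found in the camera images.
- offcut_billet: solid block of bright bare steel, about 0.7 kg, 60 x 38 x 42 mm along its x, y, z; origin at the centre of the piece; starts on the table with z up. May be absent (None)
- offcut_layered: solid block of layered steel, striped dark grey and bright, about 0.7 kg, 62 x 36 x 46 mm along its x, y, z; origin at the centre of the piece; starts on the table with z up. May be absent (None)
- offcut_tube: offcut of blue-painted rectangular tube, walls 6 mm, open along its z axis, about 0.4 kg, 60 x 44 x 50 mm along its x, y, z; origin at the centre of the piece; starts on the table with z up. May be absent (None)
- offcut_channel: offcut of mustard-yellow U channel, walls 8 mm, its section in the x-y plane (web on the -y side, open to +y), about 0.4 kg, 62 x 42 x 50 mm along its x, y, z; origin at the centre of the piece; starts on the table with z up. May be absent (None)
- offcut_beam: offcut of rust-brown I-beam, section in the x-y plane, flanges 8 mm thick are its two x end faces, about 0.45 kg, 64 x 44 x 48 mm along its x, y, z; origin at the centre of the piece; starts on the table with z up. May be absent (None)
- offcut_green: solid block of dark green painted steel, about 0.75 kg, 60 x 40 x 44 mm along its x, y, z; origin at the centre of the piece; starts on the table with z up. May be absent (None)
- box: the annealing box, fixed to the table: open-topped dark brown-grey steel box, outside 132 x 254 x 78 mm (x, y, z), inside 120 x 242 x 72 mm, walls and floor 6 mm. Origin under its centre on the table, z up; its x axis points away from the robot (turned up to 0.15 rad), its y axis runs along the length
- lid: loose lid of the box, 0.6 kg: grey steel plate 136 x 258 x 5 mm over a lip (frame) 110 x 232 mm, 8 mm deep, that drops inside the box walls. Origin: centre of the lip's lower edge, z up, long side along y; same either way round. Starts on the table on its lip. Seated, its origin is 70 mm above the box origin, the plate top at 83 mm
- lid_handle (a point): middle of the yellow bar handle of the lid, 46 mm above the lid origin: a bar 74 mm along the lid's x, 14 mm wide and 14 mm high, with 26 mm of free space below it
- clamp (a joint): angle (rad) of the red clamp bar hinged on the back of the box: 0 = down, flat across the lid (3 mm over a seated lid); grows as it swings up and back, 1.57 = upright, 2.1 = stop. Stiff hinge (0.45 N m of friction): stays where it is left, about 3 N at the handle moves it
- clamp_hinge (a point): hinge of the clamp bar, at (80, 75, 90) mm in the box frame, axis parallel to box y. At angle q the cross handle lies at the hinge plus 186 mm times (-cos q along box x, sin q up); at q = 0 it stands 40 mm out from the box's front wall, 90 mm above the table
- clamp_grip (a point): grip point on the round steel cross handle (14 mm thick, parallel to box y) at the free end of the clamp bar, 186 mm from the hinge axis, 37 mm to the -y side of the bar's centre line; the handle reaches 17 mm further to -y. The bar is 24 mm wide, 8 mm thick
- hammer: hammer lying on the table, bystander
- brush: brush lying on the table, bystander
- flux_jar: jar with black cap, 68 mm across, 90 mm high, bystander
- mug: blue mug, bystander
- case: orange case 150 x 60 x 45 mm, bystander
- wrench: wrench lying on the table, bystander
- brick: loose pale firebrick 90 x 75 x 60 mm, bystander
Mind the look-alikes: they are no part of the job. Of the things like the offcut_channel, leave any that is pink; of the rest the smaller one is meant.

How it is judged:
By the outcome, as a careful person would: the job done as asked, in the order asked, and still so for the second after the job is handed in, with the robot touching nothing.
Of offcut_billet, offcut_layered, offcut_tube, offcut_channel, offcut_beam, offcut_green only 4 to 5 are there at a start; the rules pass over those that are not, and their reading is None.
At some moment in a run one of offcut_billet, offcut_layered, offcut_tube, offcut_channel, offcut_beam, offcut_green, lid may be knocked a few centimetres aside while the robot is not near it.
Once in a run the grip may slacken for a moment while it holds something.
It also fails if it takes over 210 s, if anything falls off the work surface, if the arm or the gripper's body presses on something with over 40 N, if the wrist force passes 120 N, or if a joint passes its speed limit or range.

## Working session

There is one attempt and no reset: what is moved stays moved. The work goes in short steps, Python scripts to look and compute and a tool call to move; the robot and the scene stay as the last step left them, time stands still between calls to the robot, and variables do not carry over. Pictures are saved under pics/ and viewed, at most 14 in all, crops included, and the job is handed in when it is done.

Besides the shell and the picture viewer there is one more tool, called after "Request:" in YAML: its name, and indented under it one key for each argument. apply_moves: Moves the arm, as the interface text tells. Its arguments: {"type":"object","properties":{"steps":{"type":"array","items":{"type":"number"}},"grip":{"type":"number"},"grip_force":{"type":"number"}},"required":["steps"]}

```bash
mkdir -p pics; cat > h.py <<'E'
import numpy as np, cv2
from workcell import manip
def cap(n,save=None):
    c=manip.capture(n)
    if save: cv2.imwrite('pics/'+save,c['frame'])
    return c
def ray(c,u,v,z):
    K=np.array(c['camera_matrix']);R=np.array(c['rotation']);p=np.array(c['position'])
    d=R@np.linalg.inv(K)@np.array([u,v,1.0]); return p+d*(z-p[2])/d[2]
def proj(c,P):
    K=np.array(c['camera_matrix']);R=np.array(c['rotation']);p=np.array(c['position'])
    q=K@(R.T@(np.array(P)-p)); return q[:2]/q[2]
E
python3 - <<'E'
from h import *
for n in('scene','top'):
    c=cap(n,n+'0.png'); print(n,np.round(c['position'],3),np.round(c['rotation'],3).tolist(),np.round(c['camera_matrix'],1).tolist())
print(manip.state())
E
```

```text
scene [ 0.908 -0.77   1.307] [-144.423, -0.603, 30.15] [[419.0, 0.0, 252.4], [0.0, 419.0, 192.0], [0.0, 0.0, 1.0]]
top [0.283 0.004 1.221] [-170.074, -0.018, -91.198] [[352.3, 0.0, 259.6], [0.0, 352.3, 194.6], [0.0, 0.0, 1.0]]
{'time': 0.1, 'joints': array([ 6.40523200e+01,  1.26697928e+01,  8.75184015e+01,  1.14550341e-03,
        7.99109821e+01, -7.22407296e+00]), 'joint_velocities': array([ 0.03856151, -0.12520556, -0.08636729, -0.10672221,  0.03888717,
       -0.02862777]), 'joint_torque': array([ 1.18351512e-03, -4.98243678e+01, -3.90545654e+01, -2.85405358e-04,
        5.68603733e-03, -2.63693408e-05]), 'eef_pos': array([0.20035361, 0.59139252, 0.19972621]), 'tool_rot': array([-1.79901753e+02, -1.35899227e-02,  1.61276180e+02]), 'wrist_force': array([-0.17740855,  0.7217548 ,  0.81634251]), 'wrist_torque': array([ 0.03403617, -0.02053021, -0.03777712]), 'grasp_force': 0.0, 'width': 0.9996758384485877}
```

View pics/scene0.png

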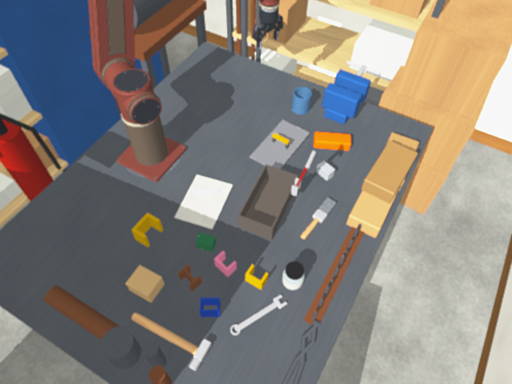

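View pics/top0.png

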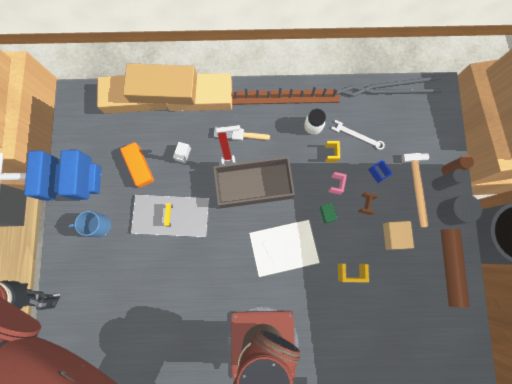

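```bash
cat > h.py <<'E'
import numpy as np, cv2
from scipy.spatial.transform import Rotation as Ro
from workcell import manip
def cap(n,save=None):
    c=manip.capture(n); c['R']=Ro.from_euler('xyz',c['rotation'],degrees=True).as_matrix()
    c['K']=np.array(c['camera_matrix']);c['p']=np.array(c['position'])
    if save: cv2.imwrite('pics/'+save,c['frame'])
    return c
def ray(c,u,v,z):
    d=c['R']@np.linalg.inv(c['K'])@np.array([u,v,1.0]); return c['p']+d*(z-c['p'][2])/d[2]
def proj(c,P):
    q=c['K']@(c['R'].T@(np.array(P)-c['p'])); return q[:2]/q[2]
def rect(c,xc,yc,half,n,z):
    """orthographic view of plane z: col -> -y, row -> -x (as seen from above, x up)"""
    g=[(xc+half,yc+half),(xc+half,yc-half),(xc-half,yc-half),(xc-half,yc+half)]
    src=np.float32([proj(c,(x,y,z)) for x,y in g]); dst=np.float32([(0,0),(n,0),(n,n),(0,n)])
    return cv2.warpPerspective(c['frame'],cv2.getPerspectiveTransform(src,dst),(n,n),flags=cv2.INTER_CUBIC)
E
python3 - <<'E'
from h import *
a=cap('scene');b=cap('top')
for c,n in((a,'s'),(b,'t')):
    f=c['frame']
    print(n,np.round(ray(c,256,192,0),3), 'col y per px', np.round(ray(c,257,192,0)-ray(c,256,192,0),4))
t=b['frame'];s=a['frame']
i1=cv2.resize(t[100:300,120:420],(800,533),interpolation=cv2.INTER_CUBIC)
i2=cv2.resize(s[110:340,130:350],(573,600),interpolation=cv2.INTER_CUBIC)
cv2.imwrite('pics/t1.png',i1);cv2.imwrite('pics/s1.png',i2)
E
```

```text
s [0.463 0.052 0.   ] col y per px [0.0033 0.002  0.    ]
t [0.506 0.011 0.   ] col y per px [-0.0001 -0.0035  0.    ]
```

View pics/t1.png

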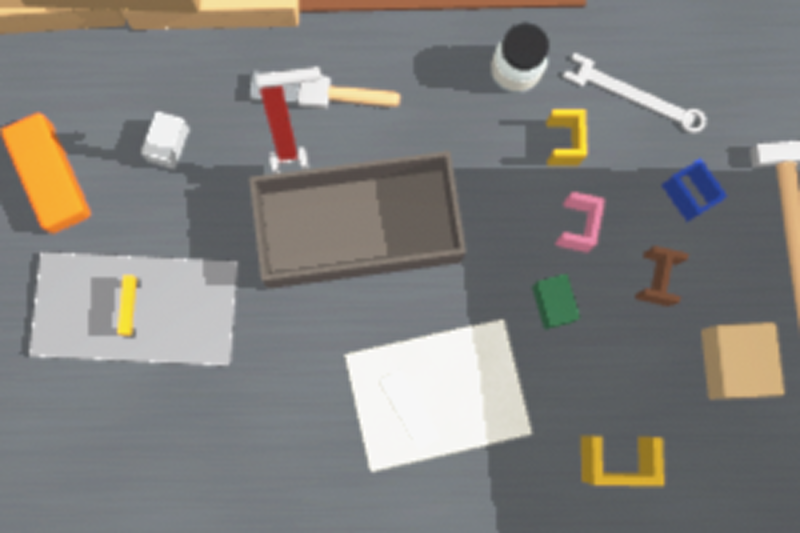

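View pics/s1.png

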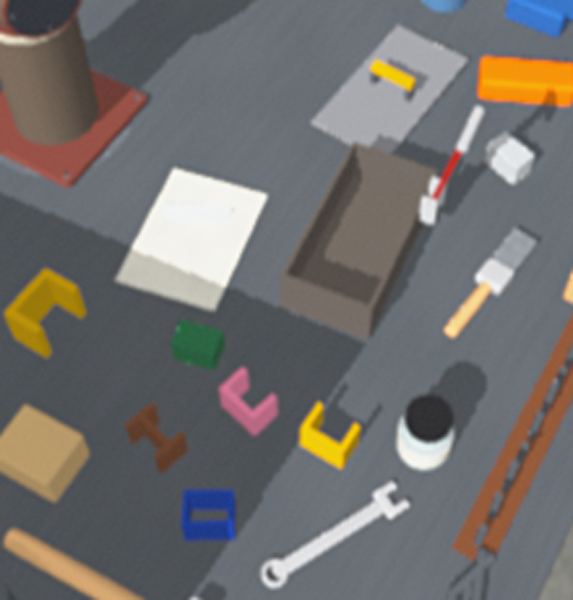

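```bash
cat > meas.py <<'E'
from h import *
# name: approx top px, hsv test, L,W,H
def hsvm(img,n):
    h,s,v=[x.astype(int) for x in cv2.split(cv2.cvtColor(img,cv2.COLOR_BGR2HSV))]
    return {'green':(abs(h-70)<18)&(s>110),'beam':((h<12)|(h>174))&(s>90),'tube':(abs(h-118)<10)&(s>130),
     'channel':(abs(h-25)<8)&(s>130),'billet':(s<35)&(v>140)&(h>=0),'lidh':(abs(h-25)<8)&(s>130)}[n].astype(np.uint8)
D={'green':(.060,.040,.044),'beam':(.064,.044,.048),'tube':(.060,.044,.050),'channel':(.062,.042,.050),'billet':(.060,.038,.042)}
def measure(c,n,xy,half=.06):
    L,W,H=D[n]; N=int(half*4000); img=rect(c,xy[0],xy[1],half,N,H); m=hsvm(img,n)
    k,lab,st,ce=cv2.connectedComponentsWithStats(m)
    i=1+np.argmax(st[1:,4]); pts=np.argwhere(lab==i)[:,::-1]
    P=np.c_[xy[0]+half-(pts[:,1]+.5)*2*half/N, xy[1]+half-(pts[:,0]+.5)*2*half/N]
    (cx,cy),(w,h),a=cv2.minAreaRect(P.astype(np.float32)*1000)
    if w<h: a+=90
    a=(a+90)%180-90; t=np.radians(a); u=np.array([np.cos(t),np.sin(t)]); v=np.array([-u[1],u[0]])
    cen=np.zeros(2); ext=[]
    for ax,S in((u,L),(v,W)):
        lo,hi=np.percentile(P@ax,[.3,99.7]); nad=c['p'][:2]@ax; ext.append(hi-lo)
        cc=hi-S/2 if abs(hi-nad)>abs(lo-nad) else lo+S/2
        if lo<nad<hi: cc=(lo+hi)/2
        cen+=cc*ax
    return cen,a,np.array(ext),img
G={'green':(328,213),'beam':(368,204),'tube':(380,171),'channel':(333,151),'billet':(182,152)}
if __name__=='__main__':
    b=cap('top');a=cap('scene'); tiles=[]
    for n,(u,v) in G.items():
        g=ray(b,u,v,D[n][2])[:2]
        r1=measure(b,n,g,.05); r2=measure(a,n,g,.05)
        for r in(r1,r2): print(n,np.round(r[0]*1000,1),'yaw %.1f'%r[1],'ext',np.round(r[2]*1000,1))
        tiles.append(np.vstack([cv2.resize(r1[3],(160,160)),cv2.resize(r2[3],(160,160))]))
    cv2.imwrite('pics/tiles.png',np.hstack(tiles))
    px=lambda x,y:(120+x*300/800,100+y*200/533)
    for nm,q,z in(('box',[(250,180),(448,155),(465,258),(264,285)],.078),('lid',[(40,254),(237,262),(231,364),(30,355)],.013)):
        P=np.array([ray(b,*px(*p),z)[:2] for p in q]); print(nm,np.round(P*1000).tolist(),np.round(P.mean(0)*1000,1),
         'sides',np.round(np.linalg.norm(P-np.roll(P,-1,0),axis=1)*1000), np.degrees(np.arctan2(*(P[0]+P[3]-P[1]-P[2])[::-1]))-90)
E
python3 meas.py
```

```text
green [ 421.1 -231.6] yaw 13.6 ext [56.6 42.4]
green [ 427.5 -237.4] yaw 13.8 ext [65.5 55.3]
beam [ 453.4 -369.3] yaw -14.6 ext [70.1 51. ]
beam [ 455.6 -374.4] yaw -14.7 ext [79.3 49.3]
tube [ 561.9 -414.2] yaw -58.6 ext [62.1 59.1]
tube [ 567.2 -422.6] yaw 31.5 ext [62.2 60.9]
channel [ 641.1 -258.7] yaw -1.7 ext [74.3 49.7]
channel [ 640.6 -258.8] yaw -1.6 ext [71.8 62.2]
billet [652.8 271.3] yaw -18.4 ext [67.5 53.8]
billet [649.4 270.1] yaw -16.3 ext [79.1 70. ]
box [[578.0, 150.0], [605.0, -99.0], [473.0, -115.0], [445.0, 133.0]] [525.1  17.3] sides [250. 133. 249. 134.] 6.391926535219142
lid [[501.0, 432.0], [485.0, 175.0], [353.0, 182.0], [370.0, 440.0]] [427.  307.4] sides [257. 132. 258. 131.] -3.6481402678943766
```

View pics/tiles.png

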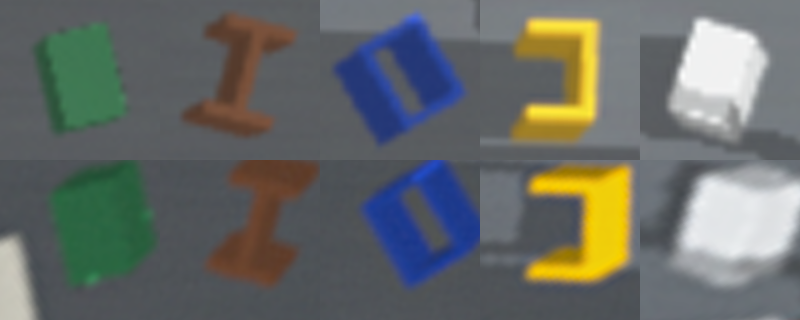

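```bash
sed -i 's/def measure(c,n,xy,half=.06):/def measure(c,n,xy,half=.06,yaw=None):/; s/    a=(a+90)%180-90; t=/    a=a if yaw is None else yaw\n    a=(a+90)%180-90; t=/' meas.py
python3 - <<'E'
from meas import *
b=cap('top');a=cap('scene');T=[]
for n,y in (('green',None),('beam',None),('tube',31.4),('channel',None),('billet',None),('billet',-17)):
    g=ray(b,*G[n],D[n][2])[:2]
    for c in(b,a):
        r=measure(c,n,g,.075,y); print(n,np.round(r[0]*1000,1),'yaw %.1f'%r[1],'ext',np.round(r[2]*1000,1))
        if n=='billet' and y: T.append(cv2.resize(r[3],(400,400)))
cv2.imwrite('pics/bil.png',np.hstack(T))
E
```

```text
green [ 421.1 -231.6] yaw 12.9 ext [56.7 42.4]
green [ 427.5 -237.5] yaw 13.8 ext [65.4 55.2]
beam [ 453.4 -369.3] yaw -14.7 ext [70.1 50.8]
beam [ 455.6 -374.4] yaw -14.4 ext [79.5 49.4]
tube [ 566.1 -421.1] yaw 31.4 ext [59.1 62.1]
tube [ 567.2 -422.5] yaw 31.4 ext [62.4 61.1]
channel [ 641.1 -258.7] yaw -1.6 ext [74.2 49.7]
channel [ 640.6 -258.8] yaw -1.6 ext [71.8 62.2]
billet [652.8 271.3] yaw -18.4 ext [67.5 53.6]
billet [650.3 270.3] yaw -19.7 ext [80.2 70.2]
billet [652.6 271. ] yaw -17.0 ext [67.7 53.2]
billet [649.6 270.1] yaw -17.0 ext [79.2 71.3]
```

View pics/bil.png

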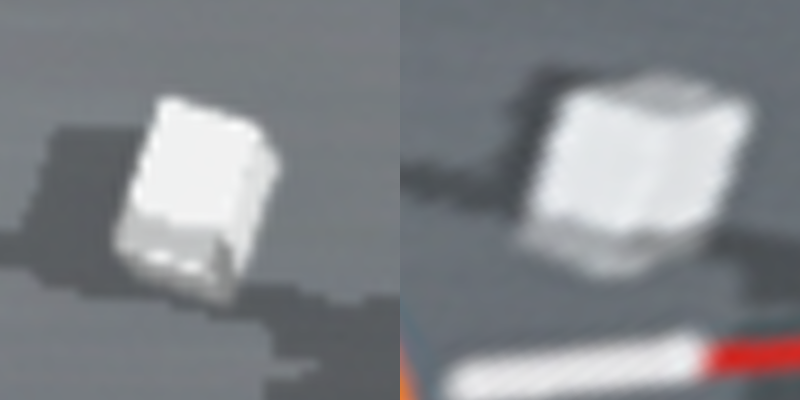

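```bash
sed -i 's/(abs(h-70)<18)&(s>110)/(abs(h-70)<25)\&(s>60)/' meas.py
cat > plan.py <<'E'
from h import *
import sys
BOX=(np.array([.525,.0173]),6.4)
def b2w(x,y):
    t=np.radians(BOX[1]); return BOX[0]+[np.cos(t)*x-np.sin(t)*y,np.sin(t)*x+np.cos(t)*y]
def plan(x,y,z,yaw,p=None):
    """tool steps in move units: total yaw first, then xy in the turned frame, then z"""
    s=manip.state(); 
    if p is None: p=[*s['eef_pos'],s['tool_rot'][2]]
    q=np.degrees(np.arctan2(y,x)); c=[yaw+180*k for k in range(-3,4)]
    ok=[v for v in c if abs(q+90-v)<125]; yw=min(ok,key=lambda v:min(abs(v-p[3]-360*k)+1e-6*0 for k in(-1,0,1)))
    d=(yw-p[3]+180)%360-180
    t=np.radians(yw); D=np.array([x-p[0],y-p[1]])
    dx=D@[np.cos(t),np.sin(t)]; dy=D@[np.sin(t),-np.cos(t)]; dz=p[2]-z
    print('yaw %.1f->%.1f'%(p[3],yw),'turn units(z)',round(-d/180,4),'x %.4f y %.4f z %.4f'%(dx/.2,dy/.2,dz/.2),'| xy per10 %.4f %.4f'%(dx/2,dy/2))
    return [x,y,z,yw]
E
python3 - <<'E'
from meas import *
b=cap('top');a=cap('scene')
g=ray(b,*G['green'],.044)[:2]
for c in(b,a):
    r=measure(c,'green',g,.075); print(np.round(r[0]*1000,1),r[1],np.round(r[2]*1000,1))
from plan import *
# billet: close along its y axis (yaw+90) -> tool yaw = -18+180
p=plan(.651,.271,.20,-18+180)
q=plan(.651,.271,.019,-18+180,p)
E
```

```text
[ 424.2 -233.7] 14.225964546203613 [61.6 48.5]
[ 424.5 -235.1] 13.671307563781738 [70.3 60.9]
yaw 161.3->162.0 turn units(z) -0.004 x -2.6374 y -0.8301 z 0.0034 | xy per10 -0.2637 -0.0830
yaw 162.0->162.0 turn units(z) 0.0 x 0.0000 y 0.0000 z 0.9050 | xy per10 0.0000 0.0000
```

Request:
apply_moves:
  steps: [-0.165,-0.052,0,0,0,-0.004,-0.165,-0.052,0,0,0,0,-0.165,-0.052,0,0,0,0,-0.165,-0.052,0,0,0,0,-0.165,-0.052,0,0,0,0,-0.165,-0.052,0,0,0,0,-0.165,-0.052,0,0,0,0,-0.165,-0.052,0,0,0,0,-0.165,-0.052,0,0,0,0,-0.165,-0.052,0,0,0,0,-0.165,-0.052,0,0,0,0,-0.165,-0.052,0,0,0,0]
  grip: 1

```text
time: 1.5
eef_pos: [0.5397, 0.3493, 0.2009]
tool_rot: [180.0, 0.0, 162.0]
wrist_force: [1.0, 1.3, -0.2]
width: 1.001
grasp_force: 0.0
```

Request:
apply_moves:
  steps: [-0.165,-0.052,0,0,0,0,-0.165,-0.052,0,0,0,0,-0.165,-0.052,0,0,0,0,-0.165,-0.052,0,0,0,0,0,0,0,0,0,0,0,0,0,0,0,0]

```text
time: 2.0
eef_pos: [0.6522, 0.2684, 0.2]
tool_rot: [-180.0, -0.0, 161.8]
wrist_force: [-1.9, -0.4, 0.4]
width: 0.999
grasp_force: 0.0
```

```bash
python3 -c "
from plan import *
plan(.651,.271,.019,162)"
```

```text
yaw 161.8->162.0 turn units(z) -0.001 x 0.0099 y 0.0107 z 0.9048 | xy per10 0.0010 0.0011
```

Request:
apply_moves:
  steps: [0.01,0.011,0.1,0,0,-0.001,0,0,0.16,0,0,0,0,0,0.16,0,0,0,0,0,0.16,0,0,0,0,0,0.16,0,0,0,0,0,0.1,0,0,0,0,0,0.065,0,0,0,0,0,0,0,0,0]

```text
time: 2.67
eef_pos: [0.6463, 0.2731, 0.0158]
tool_rot: [-179.8, -0.3, 162.2]
wrist_force: [-0.5, -0.1, 0.1]
width: 0.995
grasp_force: 0.0
```

Request:
apply_moves:
  steps: [0,0,0,0,0,0,0,0,0,0,0,0,0,0,0,0,0,0,0,0,0,0,0,0,0,0,0,0,0,0,0,0,0,0,0,0,0,0,0,0,0,0,0,0,0,0,0,0]
  grip: 0
  grip_force: 80

```text
time: 3.33
eef_pos: [0.6499, 0.2728, 0.0198]
tool_rot: [180.0, 0.0, 162.2]
wrist_force: [-0.1, 0.1, -0.1]
width: -0.002
grasp_force: 0.0
```

Request:
apply_moves:
  steps: [0,0,-0.05,0,0,0,0,0,-0.1,0,0,0.036,0,0,-0.1,0,0,0.036,0,0,-0.1,0,0,0.036,0,0,-0.1,0,0,0.036,0,0,-0.1,0,0,0.036,0,0,-0.1,0,0,0.036,0,0,-0.1,0,0,0.036,0,0,-0.1,0,0,0.036,0,0,-0.05,0,0,0.036,0,0,0,0,0,0.036,0,0,0,0,0,0.004]

```text
time: 4.33
eef_pos: [0.6507, 0.2731, 0.2022]
tool_rot: [179.8, -0.0, 96.4]
wrist_force: [-0.3, -0.6, -0.9]
width: 0.002
grasp_force: 0.0
```

```bash
python3 - <<'E'
from plan import *
t=b2w(-.019,.075); print(t)
s=manip.state()['eef_pos']
p=plan(t[0],s[1],.2,96.4); p=plan(*t,.2,96.4,p)
cap('scene','g1.png')
E
```

```text
[0.49775824 0.08971468]
yaw 96.4->96.4 turn units(z) 0.0001 x 0.0852 y -0.7598 z 0.0109 | xy per10 0.0085 -0.0760
yaw 96.4->96.4 turn units(z) -0.0 x -0.9110 y -0.1022 z 0.0000 | xy per10 -0.0911 -0.0102
```

```bash
python3 - <<'E'
from h import *
s=cap('scene')['frame'];t=cap('top')['frame']
cv2.imwrite('pics/m1.png',np.hstack([cv2.resize(s[70:270,230:400],(425,500)),cv2.resize(t[100:250,100:260],(375,352)).copy() if 0 else cv2.resize(t[100:260,120:240],(375,500))]))
E
```

```text
(no output)
```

View pics/m1.png

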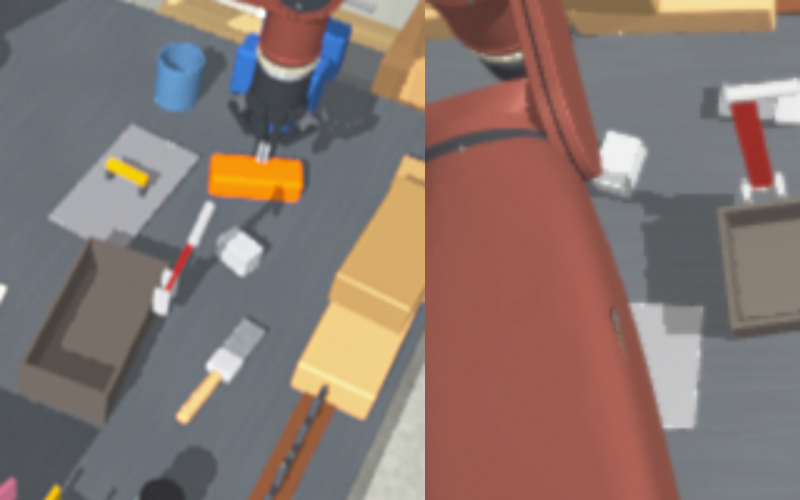

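```bash
python3 - <<'E'
from h import *
a=cap('scene');b=cap('top')
s=manip.state();print(s['eef_pos'],s['joints'],s['tool_rot'])
for c in(a,b): print(proj(c,s['eef_pos']),proj(c,[.651,.271,.042]),proj(c,[0,0,0]))
E
```

```text
[0.64940556 0.2726859  0.19893307] [1.63701638e+01 2.35744119e+01 7.40832397e+01 2.82506590e-04
 8.24232652e+01 9.58590171e+00] [-1.79920166e+02  1.31986786e-02  9.67842338e+01]
[332.62294415 138.31810978] [326.11831232 166.4064161 ] [151.48501649 154.13049732]
[168.26889168 135.50768163] [180.29214959 150.31674386] [262.40563969 343.97193592]
```

```bash
python3 - <<'E'
from meas import *
a=cap('scene','m2.png');b=cap('top')
r=measure(a,'billet',(.651,.271),.075,-17); print(np.round(r[0]*1000,1),r[1],np.round(r[2]*1000,1))
m=measure(a,'billet',(.651,.271),.075); print(np.round(m[0]*1000,1),m[1],np.round(m[2]*1000,1))
cv2.imwrite('pics/m3.png',np.hstack([cv2.resize(rect(c,.65,.27,.1,400,.042),(400,400)) for c in(a,b)]))
E
```

```text
[649.3 270.4] -17 [79.9 71.7]
[649.9 270.5] -19.358993530273438 [80.7 70.7]
```

View pics/m3.png

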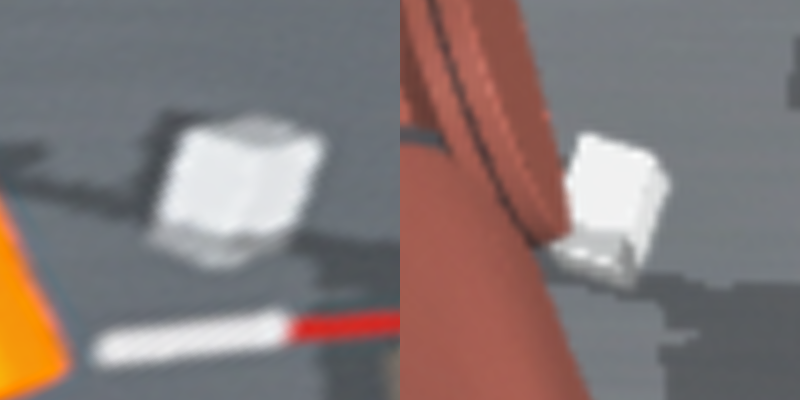

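```bash
python3 - <<'E'
from h import *
a=cap('scene');f=a['frame'];g=cv2.resize(f[70:220,230:430],(800,600),interpolation=cv2.INTER_CUBIC)
p=manip.state()['eef_pos']
for z in(0,-.008,.1): 
    q=(proj(a,p+[0,0,z])-[230,70])*4; cv2.drawMarker(g,tuple(int(v) for v in q),(0,0,255),0,14,1)
cv2.imwrite('pics/m4.png',g)
print(proj(a,[.201,.592,.201]))
E
```

```text
[266.58859166  51.02423491]
```

View pics/m4.png

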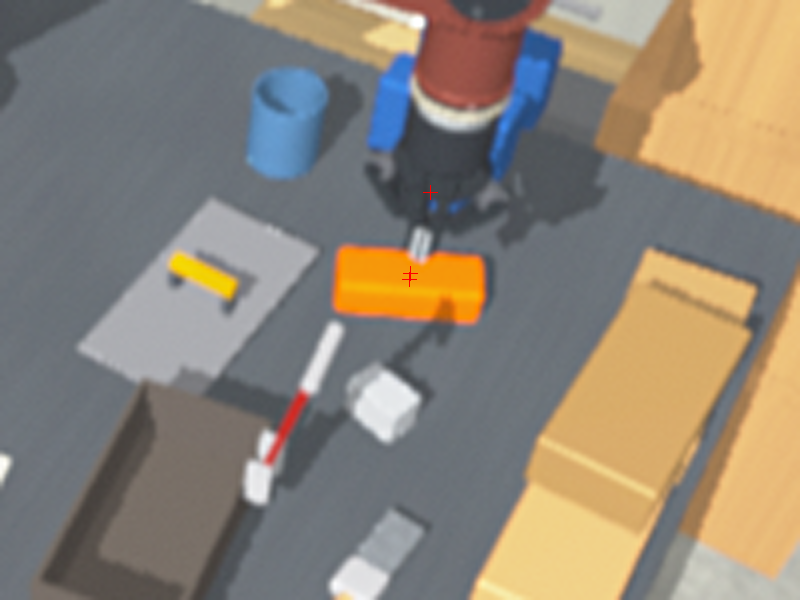

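Request:
apply_moves:
  steps: [0,0,0.05,0,0,-0.036,0,0,0.05,0,0,-0.036,0,0,0.05,0,0,-0.036,0,0,0.05,0,0,-0.036,0,0,0.05,0,0,-0.036,0,0,0.05,0,0,-0.036,0,0,0.05,0,0,-0.036,0,0,0.05,0,0,-0.036,0,0,0.05,0,0,-0.036,0,0,0.05,0,0,-0.036,0,0,0.04,0,0,0,0,0,0,0,0,0]
  grip: 1

```text
time: 5.73
eef_pos: [0.6483, 0.2724, 0.089]
tool_rot: [-179.9, -0.2, 161.3]
wrist_force: [-1.1, 0.0, -0.7]
width: 0.998
grasp_force: 0.0
```

```bash
python3 - <<'E'
from h import *
a=cap('scene');f=a['frame'];g=cv2.resize(f[100:200,270:400],(780,600),interpolation=cv2.INTER_CUBIC)
s=manip.state();p=s['eef_pos'];print(p,s['tool_rot'])
for q in (p,p+[0,0,-.008],[.651,.271,.042]): 
    q=(proj(a,q)-[270,100])*6; cv2.drawMarker(g,tuple(int(v) for v in q),(0,0,255),0,14,1)
cv2.imwrite('pics/m5.png',g)
E
```

```text
[0.64889027 0.27252604 0.09022284] [-1.79910033e+02 -1.25860022e-01  1.61271252e+02]
```

View pics/m5.png

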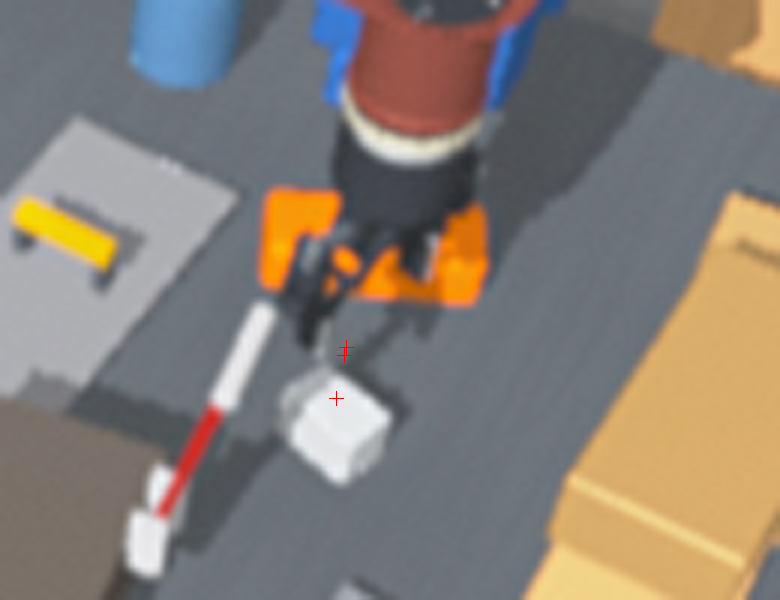

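```bash
python3 - <<'E'
from h import *
a=cap('scene')
for z in(.082,.095,.11,.13):
    l=ray(a,270+310/6,100+345/6,z);r=ray(a,270+425/6,100+275/6,z)
    print(z,np.round(l,3),np.round(r,3),np.round((l+r)/2,3),np.linalg.norm(l-r))
for x,y in((330,375),(390,425),(345,487),(285,430)): print(np.round(ray(a,270+x/6,100+y/6,.042),3))
E
```

```text
0.082 [0.626 0.27  0.082] [0.666 0.362 0.082] [0.646 0.316 0.082] 0.101011840270967
0.095 [0.629 0.259 0.095] [0.669 0.35  0.095] [0.649 0.305 0.095] 0.09994014928301165
0.11 [0.633 0.246 0.11 ] [0.672 0.337 0.11 ] [0.652 0.291 0.11 ] 0.09870358275844737
0.13 [0.637 0.229 0.13 ] [0.675 0.318 0.13 ] [0.656 0.273 0.13 ] 0.09705482739236192
[0.639 0.287 0.042]
[0.69  0.268 0.042]
[0.685 0.208 0.042]
[0.633 0.23  0.042]
```

Request:
apply_moves:
  steps: [0,0,0.1,0,0,-0.004,0,0,0.1,0,0,0,0,0,0.1,0,0,0,0,0,0.05,0,0,0,0,0,0,0,0,0]

```text
time: 6.25
eef_pos: [0.648, 0.2722, 0.019]
tool_rot: [-179.9, -0.2, 162.1]
wrist_force: [-0.2, 0.3, 0.3]
width: 1.0
grasp_force: 0.0
```

```bash
python3 - <<'E'
from h import *
a=cap('scene');b=cap('top');f=a['frame'];g=cv2.resize(f[100:200,290:390],(400,400),interpolation=cv2.INTER_CUBIC)
s=manip.state();p=s['eef_pos'];print(p,s['tool_rot'])
h=cv2.resize(b['frame'][100:200,130:230],(400,400),interpolation=cv2.INTER_CUBIC)
for im,c,o in((g,a,[290,100]),(h,b,[130,100])):
  q=(proj(c,p)-o)*4; cv2.drawMarker(im,tuple(int(v) for v in q),(0,0,255),0,14,1)
cv2.imwrite('pics/m6.png',np.hstack([g,h]))
E
```

```text
[0.65027326 0.27294967 0.02243441] [1.79982149e+02 2.34404480e-02 1.62131483e+02]
```

View pics/m6.png

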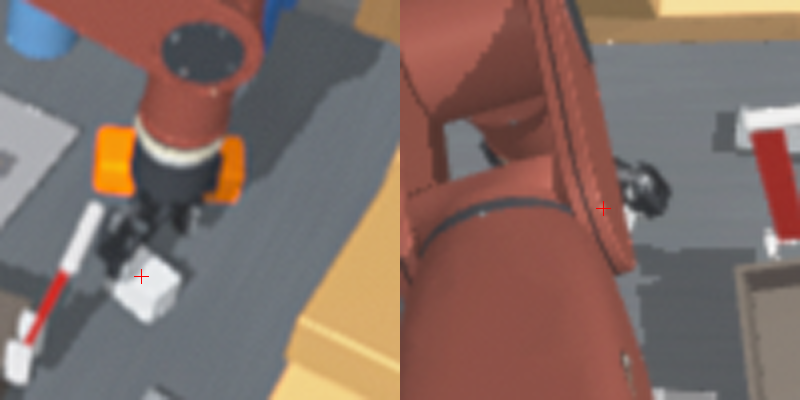

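```bash
python3 -c "
from workcell import manip
print(manip.finger_overhang,[x for x in dir(manip) if x[0]!='_'],manip.state()['wrist_force'])"
```

```text
0.008 ['MotionError', 'capture', 'finger_overhang', 'job_done', 'state'] [0.49218966 0.01615732 0.92349411]
```

Request:
apply_moves:
  steps: [0,0,0.02,0,0,0,0,0,0.02,0,0,0,0,0,0.02,0,0,0,0,0,0.0,0,0,0]

```text
time: 6.68
eef_pos: [0.6495, 0.2727, 0.0092]
tool_rot: [-180.0, -0.0, 162.2]
wrist_force: [-0.6, 0.6, -0.3]
width: 0.995
grasp_force: 0.0
```

Request:
apply_moves:
  steps: [0,0,0,0,0,0,0,0,0,0,0,0,0,0,0,0,0,0,0,0,0,0,0,0,0,0,0,0,0,0,0,0,0,0,0,0]
  grip: 0
  grip_force: 30

```text
time: 7.18
eef_pos: [0.6514, 0.2727, 0.0118]
tool_rot: [179.9, 0.2, 162.2]
wrist_force: [-1.3, -0.8, 5.7]
width: 0.143
grasp_force: 2.9
```

Request:
apply_moves:
  steps: [0,0,-0.02,0,0,0,0,0,-0.02,0,0,0,0,0,-0.02,0,0,0,0,0,0,0,0,0,0,0,0,0,0,0,0,0,0,0,0,0,0,0,0,0,0,0]
  grip: 1

```text
time: 7.77
eef_pos: [0.6496, 0.2727, 0.0213]
tool_rot: [-180.0, -0.0, 162.2]
wrist_force: [-0.4, 1.0, 0.0]
width: 1.001
grasp_force: 0.0
```

Request:
apply_moves:
  steps: [0,0,0.04,0,0,0,0,0,0.04,0,0,0,0,0,0.04,0,0,0,0,0,0.02,0,0,0,0,0,0.02,0,0,0,0,0,0,0,0,0,0,0,0,0,0,0]

```text
time: 8.35
eef_pos: [0.6496, 0.2727, -0.0108]
tool_rot: [-180.0, -0.0, 162.2]
wrist_force: [0.3, 1.1, 0.5]
width: 0.999
grasp_force: 0.0
```

```bash
python3 - <<'E'
from h import *
for i in range(3):
    c=cap('scene'); s=manip.state(); print(np.round(s['eef_pos'],4),np.round(s['wrist_force'],1),np.round(s['joints'],2))
E
```

```text
[ 0.65    0.2729 -0.0103] [0.3 0.2 0.5] [ 16.37  34.93  81.95   0.    63.12 -55.8 ]
[ 0.6502  0.2729 -0.0099] [-0.6  0.2 -0.3] [ 16.37  34.91  81.94   0.    63.12 -55.81]
[ 0.6503  0.273  -0.0097] [0.2 0.1 0.2] [ 16.37  34.89  81.93  -0.    63.12 -55.81]
```

Request:
apply_moves:
  steps: [0,0,0.02,0,0,0,0,0,0.02,0,0,0,0,0,0,0,0,0]

```text
time: 8.75
eef_pos: [0.6492, 0.2726, -0.0194]
tool_rot: [-180.0, -0.1, 162.2]
wrist_force: [0.1, -0.6, -0.5]
width: 0.999
grasp_force: 0.0
```

Request:
apply_moves:
  steps: [0,0,0,0,0,0,0,0,0,0,0,0,0,0,0,0,0,0,0,0,0,0,0,0,0,0,0,0,0,0,0,0,0,0,0,0]
  grip: 0
  grip_force: 60

```text
time: 9.25
eef_pos: [0.6503, 0.2727, -0.0178]
tool_rot: [180.0, 0.0, 162.2]
wrist_force: [0.4, -0.5, 1.7]
width: 0.431
grasp_force: 63.0
```

Request:
apply_moves:
  steps: [0,0,-0.06,0,0,0,0,0,-0.063,0,0,0.0366,0,0,-0.063,0,0,0.0366,0,0,-0.063,0,0,0.0366,0,0,-0.063,0,0,0.0366,0,0,-0.063,0,0,0.0366,0,0,-0.063,0,0,0.0366,0,0,-0.063,0,0,0.0366,0,0,-0.063,0,0,0.0366,0,0,-0.063,0,0,0.0366,0,0,-0.063,0,0,0.0366,0,0,0,0,0,0]

```text
time: 10.25
eef_pos: [0.6507, 0.2733, 0.1224]
tool_rot: [179.8, -0.0, 96.1]
wrist_force: [0.9, 0.5, -5.1]
width: 0.434
grasp_force: 62.3
```

```bash
python3 - <<'E'
from plan import *
t=b2w(-.019,.075)
s=manip.state();print(s['width'])
p=plan(t[0],s['eef_pos'][1],.12,96.4); p=plan(*t,.12,96.4,p)
c=cap('scene'); f=c['frame']
# box rim corners, lid corners refine via intersecting edges: print predicted projections
for c,n in((c,'scene'),(cap('top'),'top')):
    print(n,[np.round(proj(c,[*b2w(x,y),.078]),1).tolist() for x,y in((.066,.127),(.066,-.127),(-.066,-.127),(-.066,.127))])
cv2.imwrite('pics/b1.png',cv2.resize(f[100:260,200:340],(700,800))[:600])
E
```

```text
0.43439789736232715
yaw 96.1->96.4 turn units(z) -0.0018 x 0.0852 y -0.7600 z 0.0119 | xy per10 0.0085 -0.0760
yaw 96.4->96.4 turn units(z) -0.0 x -0.9124 y -0.1023 z 0.0000 | xy per10 -0.0912 -0.0102
scene [[296.0, 173.9], [270.1, 227.6], [235.0, 214.2], [263.4, 162.7]]
top [[213.5, 167.9], [288.9, 158.2], [294.7, 196.7], [218.0, 206.8]]
```

```bash
python3 - <<'E'
from meas import *
import meas
D['box']=(.254,.132,.078);D['lid']=(.258,.136,.013)
o=meas.hsvm
def hm(img,n):
    f=img.astype(int); d=f[...,2]-f[...,0]; mx=f.max(2); sp=f.max(2)-f.min(2)
    if n=='box':m=(d>3)&(d<45)&(mx<140)
    elif n=='lid': m=(sp<14)&(mx>135)&(mx<215)
    else: return o(img,n)
    return cv2.morphologyEx(m.astype(np.uint8),cv2.MORPH_OPEN,np.ones((9,9)))
meas.hsvm=hm
a=cap('scene');b=cap('top')
fb=[b['frame'],cv2.imread('pics/top0.png')];fa=[a['frame'],cv2.imread('pics/scene0.png')]
b['frame']=fb[1];a['frame']=fa[1]
T=[]
for n,xy,h in(('box',(.525,.017),.2),('lid',(.427,.307),.18)):
    for c in(b,a):
        r=measure(c,n,xy,h); print(n,np.round(r[0]*1000,1),'yaw %.1f'%r[1],np.round(r[2]*1000,1))
        im=cv2.resize(r[3],(300,300)); m=cv2.resize(hm(r[3],n),(300,300)); im[m>0,2]=255; T.append(im)
cv2.imwrite('pics/box.png',np.vstack([np.hstack(T[:2]),np.hstack(T[2:])]))
E
```

```text
box [531.7  18.5] yaw -83.5 [253.8 141.9]
box [533.7  16.4] yaw -83.4 [294.  141.7]
lid [430.2 308.7] yaw 86.3 [259.5 140.7]
lid [428.4 307.2] yaw 86.2 [262.  137.8]
```

View pics/box.png

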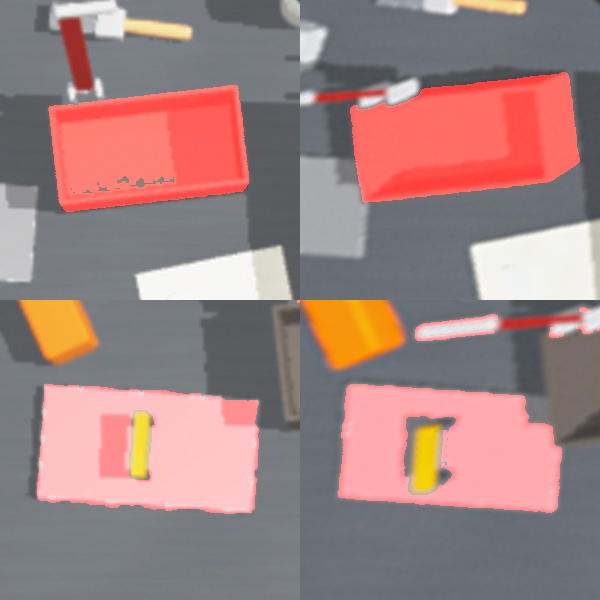

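```bash
sed -i 's/^BOX=.*/BOX=(np.array([.5325,.0175]),6.5)/' plan.py; python3 - <<'E'
from plan import *
t=b2w(-.019,.075);print(t)
s=manip.state();print(s['width'])
p=plan(t[0],s['eef_pos'][1],.12,96.5); p=plan(*t,.12,96.5,p)
E
```

```text
[0.50513189 0.08986703]
0.4327248849495622
yaw 96.5->96.5 turn units(z) -0.0002 x 0.0812 y -0.7126 z -0.0107 | xy per10 0.0081 -0.0713
yaw 96.5->96.5 turn units(z) -0.0 x -0.9076 y -0.1034 z 0.0000 | xy per10 -0.0908 -0.0103
```

Request:
apply_moves:
  steps: [0.016,-0.142,0,0,0,0,0.016,-0.142,0,0,0,0,0.016,-0.142,0,0,0,0,0.016,-0.142,0,0,0,0,0.017,-0.144,0,0,0,0,-0.151,-0.017,0,0,0,0,-0.151,-0.017,0,0,0,0,-0.151,-0.017,0,0,0,0,-0.151,-0.017,0,0,0,0,-0.151,-0.017,0,0,0,0,-0.153,-0.018,0,0,0,0,0,0,0,0,0,0]

```text
time: 11.45
eef_pos: [0.5051, 0.0856, 0.1186]
tool_rot: [-179.9, 0.2, 96.2]
wrist_force: [0.2, 0.8, -6.1]
width: 0.433
grasp_force: 63.4
```

Request:
apply_moves:
  steps: [0,0,0,0,0,0]

```text
time: 11.53
eef_pos: [0.5052, 0.089, 0.1188]
tool_rot: [-179.9, -0.0, 96.2]
wrist_force: [-0.0, 1.4, -6.5]
width: 0.433
grasp_force: 63.4
```

```bash
python3 - <<'E'
from plan import *
s=manip.state();print(s['width'],s['eef_pos'],s['wrist_force'])
t=b2w(-.019,.075)
plan(*t,-.008,96.5)
f=cap('scene')['frame'];g=cap('top')['frame']
cv2.imwrite('pics/b2.png',np.hstack([cv2.resize(f[120:260,210:350],(400,400)),cv2.resize(g[110:230,190:310],(400,400))]))
E
```

```text
0.4331225086470408 [0.50522752 0.08903306 0.11875337] [-0.02450733  1.40436752 -6.47181138]
yaw 96.2->96.5 turn units(z) -0.0016 x 0.0042 y -0.0000 z 0.6338 | xy per10 0.0004 -0.0000
```

View pics/b2.png

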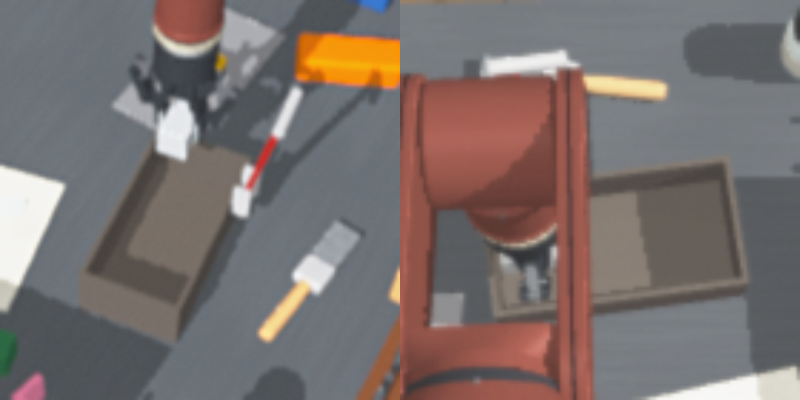

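Request:
apply_moves:
  steps: [0.004,0,0.1,0,0,-0.0016,0,0,0.1,0,0,0,0,0,0.1,0,0,0,0,0,0.1,0,0,0,0,0,0.05,0,0,0,0,0,0,0,0,0,0,0,0,0,0,0]

```text
time: 12.22
eef_pos: [0.5054, 0.0921, 0.0294]
tool_rot: [-179.9, -0.0, 96.7]
wrist_force: [0.5, -0.0, -5.7]
width: 0.431
grasp_force: 63.2
```

Request:
apply_moves:
  steps: [0,0,0.06,0,0,0,0,0,0.05,0,0,0,0,0,0.05,0,0,0,0,0,0.02,0,0,0,0,0,0,0,0,0,0,0,0,0,0,0]

```text
time: 12.72
eef_pos: [0.514, 0.0917, -0.0028]
tool_rot: [179.1, 0.0, 96.5]
wrist_force: [15.7, 2.7, -3.4]
width: 0.434
grasp_force: 71.4
```

Request:
apply_moves:
  steps: [0,0,-0.13,0,0,0,0,0,-0.13,0,0,0,0,0,-0.13,0,0,0,0,0,-0.13,0,0,0,-0.1,0.03,0,0,0,0.036,-0.1,0.03,0,0,0,0.036,-0.07,0.03,0,0,0,0.036,0,0,0,0,0,0.036,0,0,0,0,0,0.036,0,0,0,0,0,0.036,0,0,0,0,0,0.036,0,0,0,0,0,0.036]

```text
time: 13.72
eef_pos: [0.5243, 0.0374, 0.0969]
tool_rot: [-180.0, 0.0, 44.4]
wrist_force: [0.0, 0.9, -6.7]
width: 0.433
grasp_force: 87.1
```

Request:
apply_moves:
  steps: [0,0,0,0,0,0.036,0,0,0,0,0,0.036,0,0,0,0,0,0.036,0,0,0,0,0,0.036,0,0,0,0,0,0.036,0,0,0,0,0,0.036,0,0,0,0,0,0,0,0,0,0,0,0]

```text
time: 14.38
eef_pos: [0.5243, 0.0376, 0.0971]
tool_rot: [-180.0, 0.0, 6.1]
wrist_force: [-0.1, 0.0, -6.6]
width: 0.43
grasp_force: 87.1
```

```bash
python3 - <<'E'
from plan import *
s=manip.state();print(s['width'],s['eef_pos'],s['wrist_force'])
plan(*b2w(0,.02),-.009,6.5)
for n in('top','scene'):
    c=cap(n);r=rect(c,.53,.04,.12,480,.12)
    f=r.astype(int); m=((f.max(2)-f.min(2)<30)&(f.max(2)>165)).astype(np.uint8)
    k,l,st,ce=cv2.connectedComponentsWithStats(m)
    for i in np.argsort(-st[1:,4])[:3]+1: print(n,st[i],'center',.53+.12-ce[i][1]*.24/480,.04+.12-ce[i][0]*.24/480)
E
```

```text
0.42979747357506376 [0.52433982 0.03756017 0.09711891] [-0.10590649  0.04793881 -6.59392285]
yaw 6.1->6.5 turn units(z) -0.0025 x 0.0292 y 0.0043 z 0.5306 | xy per10 0.0029 0.0004
top [ 206  250   87   54 3357] center 0.5105708966338993 0.035053470360440875
top [235 233  22   4  41] center 0.5325243902439025 0.03693902439024391
top [279 216  13   9  22] center 0.539409090909091 0.0174545454545455
scene [   0  329  125  151 7949] center 0.43465008177129205 0.1325075481192603
scene [ 154  181  140   72 6581] center 0.5401956389606443 0.04535746846983742
scene [ 106   40  153   75 4962] center 0.6101368399838775 0.06237746876259574
```

Request:
apply_moves:
  steps: [0.029,0.004,0.1,0,0,-0.0025,0,0,0.1,0,0,0,0,0,0.1,0,0,0,0,0,0.1,0,0,0,0,0,0.07,0,0,0,0,0,0.04,0,0,0,0,0,0.015,0,0,0,0,0,0,0,0,0,0,0,0,0,0,0]

```text
time: 15.23
eef_pos: [0.5313, 0.0373, -0.0065]
tool_rot: [180.0, -0.1, 6.3]
wrist_force: [-0.0, 0.3, -5.4]
width: 0.43
grasp_force: 87.1
```

Request:
apply_moves:
  steps: [0,0,0.005,0,0,0,0,0,0.005,0,0,0,0,0,0,0,0,0]

```text
time: 15.48
eef_pos: [0.531, 0.0373, -0.0086]
tool_rot: [180.0, -0.1, 6.3]
wrist_force: [0.1, -0.3, -7.0]
width: 0.427
grasp_force: 87.1
```

Request:
apply_moves:
  steps: [0,0,0.008,0,0,0,0,0,0.008,0,0,0,0,0,0,0,0,0,0,0,0,0,0,0]

```text
time: 15.82
eef_pos: [0.531, 0.0374, -0.0118]
tool_rot: [180.0, -0.1, 6.3]
wrist_force: [-1.2, 0.9, 1.3]
width: 0.435
grasp_force: 87.8
```

Request:
apply_moves:
  steps: [0,0,0.008,0,0,0,0,0,0,0,0,0,0,0,0,0,0,0]

```text
time: 16.07
eef_pos: [0.531, 0.0373, -0.0118]
tool_rot: [180.0, -0.0, 6.3]
wrist_force: [-9.2, 0.2, 15.4]
width: 0.432
grasp_force: 90.0
```

Request:
apply_moves:
  steps: [0,0,-0.008,0,0,0,0,0,0,0,0,0,0,0,0,0,0,0,0,0,0,0,0,0,0,0,-0.1,0,0,0,0,0,-0.12,0,0,0,0,0,-0.12,0,0,0,0,0,0,0,0,-0.036,0,0,0,0,0,-0.036,0,0,0,0,0,-0.036,0,0,0,0,0,-0.036,0,0,0,0,0,-0.036]
  grip: 1

```text
time: 17.07
eef_pos: [0.5305, 0.0374, 0.0554]
tool_rot: [180.0, -0.0, 39.0]
wrist_force: [-0.4, -0.5, -0.1]
width: 0.997
grasp_force: 0.0
```

Request:
apply_moves:
  steps: [0,0,0,0,0,-0.036,0,0,0,0,0,-0.036,0,0,0,0,0,-0.036,0,0,0,0,0,-0.036,0,0,0,0,0,-0.036,0,0,0,0,0,-0.036,0,0,0,0,0,-0.036,0,0,0,0,0,-0.036,0,0,0,0,0,-0.033,0,0,0,0,0,0]

```text
time: 17.9
eef_pos: [0.5304, 0.0374, 0.0553]
tool_rot: [-180.0, -0.0, 96.7]
wrist_force: [-0.1, -0.6, -0.1]
width: 1.001
grasp_force: 0.0
```

```bash
python3 - <<'E'
from plan import *
s=manip.state();print(s['width'],s['eef_pos'],s['wrist_force'])
plan(.531,.0373,-.009,96.5)
E
```

```text
1.000954085643891 [0.53043321 0.03739258 0.05525476] [-0.09477534 -0.57839268 -0.07191916]
yaw 96.7->96.5 turn units(z) 0.0011 x -0.0008 y 0.0028 z 0.3213 | xy per10 -0.0001 0.0003
```

Request:
apply_moves:
  steps: [0,0,0,0,0,0,0,0,0,0,0,0,0,0,0.08,0,0,0,0,0,0.08,0,0,0,0,0,0.08,0,0,0,0,0,0.05,0,0,0,0,0,0.02,0,0,0,0,0,0,0,0,0]
  grip: 0.88

```text
time: 18.57
eef_pos: [0.5301, 0.0374, -0.0044]
tool_rot: [-179.9, -0.0, 96.4]
wrist_force: [-17.0, -0.6, 22.5]
width: 0.879
grasp_force: 13.9
```

Request:
apply_moves:
  steps: [0,0,0,0,0,0,0,0,0,0,0,0,0,0,0,0,0,0,0,0,0,0,0,0]
  grip: 0
  grip_force: 60

```text
time: 18.9
eef_pos: [0.5354, 0.0375, -0.0017]
tool_rot: [179.5, 0.1, 96.4]
wrist_force: [-2.9, 1.9, 22.2]
width: 0.684
grasp_force: 63.7
```

Request:
apply_moves:
  steps: [0,0,-0.05,0,0,0,0,0,-0.05,0,0,0,0,0,0,0,0,0,0,0,0,0,0,0]

```text
time: 19.23
eef_pos: [0.5301, 0.0374, 0.0133]
tool_rot: [-180.0, -0.0, 96.5]
wrist_force: [0.0, -0.7, -7.0]
width: 0.681
grasp_force: 69.2
```

```bash
python3 - <<'E'
from plan import *
plan(*b2w(0,.0963),0,96.5)
E
```

```text
yaw 96.5->96.5 turn units(z) -0.0002 x 0.3814 y 0.0009 z 0.0663 | xy per10 0.0381 0.0001
```

Request:
apply_moves:
  steps: [0.08,0,0,0,0,0,0.1,0,0,0,0,0,0.1,0,0,0,0,0,0.08,0,0,0,0,0,0.021,0,0,0,0,0,0,0,0,0,0,0,0,0,0.03,0,0,0,0,0,0.025,0,0,0,0,0,0.01,0,0,0,0,0,0,0,0,0,0,0,0,0,0,0]

```text
time: 20.15
eef_pos: [0.5215, 0.1125, 0.0]
tool_rot: [-179.9, 0.0, 96.4]
wrist_force: [0.2, -0.4, -6.4]
width: 0.686
grasp_force: 69.1
```

Request:
apply_moves:
  steps: [0,0,0.008,0,0,0,0,0,0.008,0,0,0,0,0,0,0,0,0,0,0,0,0,0,0]

```text
time: 20.48
eef_pos: [0.5224, 0.1128, -0.0014]
tool_rot: [180.0, 0.0, 96.5]
wrist_force: [-5.1, -1.9, 5.7]
width: 0.687
grasp_force: 70.6
```

Request:
apply_moves:
  steps: [0,0,-0.008,0,0,0,0,0,0,0,0,0,0,0,0,0,0,0,0,0,0,0,0,0,0,0,-0.1,0,0,0,0,0,-0.15,0,0,0,0,0,-0.15,0,0,0,0,0,-0.15,0,0,0,0,0,-0.1,0,0,0,0,0,0,0,0,0]
  grip: 0.84

```text
time: 21.32
eef_pos: [0.5258, 0.1135, 0.1348]
tool_rot: [179.4, 0.0, 96.5]
wrist_force: [0.1, -0.3, 1.3]
width: 0.84
grasp_force: 0.0
```

```bash
cat > meas2.py <<'E'
from meas import *
def m2(c,n,xy,yaw=None,half=.075):
    L,W,H=D[n]; N=int(half*4000); out=[];a=yaw
    for z in (H,0.):
        img=rect(c,xy[0],xy[1],half,N,z); m=hsvm(img,n)
        k,lab,st,ce=cv2.connectedComponentsWithStats(m); i=1+np.argmax(st[1:,4]); pts=np.argwhere(lab==i)[:,::-1]
        P=np.c_[xy[0]+half-(pts[:,1]+.5)*2*half/N, xy[1]+half-(pts[:,0]+.5)*2*half/N]; out.append(P)
        if a is None:
            (cx,cy),(w,h),a=cv2.minAreaRect(P.astype(np.float32)*1000); a=a+90 if w<h else a; a=(a+90)%180-90
    t=np.radians(a);u=np.array([np.cos(t),np.sin(t)]);v=np.array([-u[1],u[0]]);cen=np.zeros(2);sz=[]
    for ax in(u,v):
        hl,hh=np.percentile(out[0]@ax,[.3,99.7]);bl,bh=np.percentile(out[1]@ax,[.3,99.7]);nad=c['p'][:2]@ax
        lo,hi=(bl,hh) if hh+hl>2*nad else (hl,bh)
        cen+=ax*(lo+hi)/2; sz.append(hi-lo)
    return cen,a,np.array(sz)
if __name__=='__main__':
    b=cap('top');a=cap('scene')
    for n in('green','beam','tube','channel'):
        g=ray(b,*G[n],D[n][2])[:2]
        for c in(b,a):
            r=m2(c,n,g,31.4 if n=='tube' else None); print(n,np.round(r[0]*1000,1),'yaw %.1f'%r[1],'size',np.round(r[2]*1000,1))
E
python3 meas2.py
```

```text
green [ 424.3 -233.9] yaw 13.6 size [59.7 39.4]
green [ 424.5 -235.3] yaw 13.2 size [59.8 40.4]
beam [ 454.2 -372. ] yaw -14.8 size [61.  39.1]
beam [ 454.6 -372.1] yaw -14.7 size [60.9 40.2]
tube [ 566.5 -422. ] yaw 31.4 size [59.5 42. ]
tube [ 566.8 -422.6] yaw 31.4 size [59.3 43.6]
channel [ 641.8 -259.6] yaw -1.7 size [60.5 40.1]
channel [ 640.7 -259.7] yaw -1.6 size [62.2 43.9]
```

```bash
python3 - <<'E'
from plan import *
plan(.4244,-.2346,-.016,103.4)
E
```

```text
yaw 96.5->103.4 turn units(z) -0.0383 x -1.5777 y -0.8813 z 0.7297 | xy per10 -0.1578 -0.0881
```

Request:
apply_moves:
  steps: [0,0,0,0,0,-0.0383,-0.1434,-0.0801,0,0,0,0,-0.1434,-0.0801,0,0,0,0,-0.1434,-0.0801,0,0,0,0,-0.1434,-0.0801,0,0,0,0,-0.1434,-0.0801,0,0,0,0,-0.1434,-0.0801,0,0,0,0,-0.1434,-0.0801,0,0,0,0,-0.1434,-0.0801,0,0,0,0,-0.1434,-0.0801,0,0,0,0,-0.1434,-0.0801,0,0,0,0,-0.1437,-0.0802,0,0,0,0]
  grip: 1

```text
time: 22.42
eef_pos: [0.4217, -0.2353, 0.127]
tool_rot: [-179.9, -0.1, 103.4]
wrist_force: [0.0, -0.2, -0.9]
width: 1.001
grasp_force: 0.0
```

Request:
apply_moves:
  steps: [0,0,0,0,0,0,0,0,0,0,0,0,0,0,0,0,0,0]

```text
time: 22.67
eef_pos: [0.4227, -0.2337, 0.1274]
tool_rot: [-179.9, -0.1, 103.3]
wrist_force: [-0.4, 0.1, 0.3]
width: 1.002
grasp_force: 0.0
```

```bash
python3 - <<'E'
from plan import *
plan(.4244,-.2346,-.016,103.4)
from meas2 import *
b=cap('scene'); print(m2(b,'green',(.4244,-.2346)))
E
```

```text
yaw 103.3->103.4 turn units(z) -0.0003 x -0.0062 y 0.0075 z 0.7171 | xy per10 -0.0006 0.0007
(array([ 0.42448149, -0.23527528]), 13.671306610107422, array([0.05995123, 0.04032256]))
```

Request:
apply_moves:
  steps: [-0.006,0.0075,0.11,0,0,0,0,0,0.14,0,0,0,0,0,0.14,0,0,0,0,0,0.14,0,0,0,0,0,0.1,0,0,0,0,0,0.05,0,0,0,0,0,0.03,0,0,0,0,0,0,0,0,0,0,0,0,0,0,0]

```text
time: 23.47
eef_pos: [0.426, -0.2355, -0.0123]
tool_rot: [180.0, 0.0, 103.4]
wrist_force: [0.5, -0.4, 0.2]
width: 1.003
grasp_force: 0.0
```

Request:
apply_moves:
  steps: [0,0,0,0,0,0,0,0,0,0,0,0,0,0,0,0,0,0,0,0,0,0,0,0,0,0,0,0,0,0]
  grip: 0
  grip_force: 70

```text
time: 23.88
eef_pos: [0.426, -0.2366, -0.0113]
tool_rot: [179.9, 0.1, 103.4]
wrist_force: [-1.8, 0.1, 6.5]
width: 0.685
grasp_force: 77.6
```

Request:
apply_moves:
  steps: [0,0,-0.05,0,0,0,0,0,-0.12,0,0,0.0383,0,0,-0.15,0,0,0,0,0,-0.15,0,0,0,0,0,-0.15,0,0,0,0,0,-0.08,0,0,0,0,0,0,0,0,0]

```text
time: 24.47
eef_pos: [0.4272, -0.2371, 0.1314]
tool_rot: [179.7, 0.3, 96.5]
wrist_force: [0.5, -0.2, -7.1]
width: 0.686
grasp_force: 79.6
```

```bash
python3 - <<'E'
from plan import *
plan(*b2w(0,.0516),.12,96.5); print(manip.state()['width'])
E
```

```text
yaw 96.5->96.5 turn units(z) -0.0001 x 1.4630 y 0.6670 z 0.0569 | xy per10 0.1463 0.0667
0.686423807199713
```

Request:
apply_moves:
  steps: [0.1463,0.0667,0,0,0,0,0.1463,0.0667,0,0,0,0,0.1463,0.0667,0,0,0,0,0.1463,0.0667,0,0,0,0,0.1463,0.0667,0,0,0,0,0.1463,0.0667,0,0,0,0,0.1463,0.0667,0,0,0,0,0.1463,0.0667,0,0,0,0,0.1463,0.0667,0,0,0,0,0.1463,0.0667,0,0,0,0,0,0,0,0,0,0,0,0,0,0,0,0]

```text
time: 25.47
eef_pos: [0.5228, 0.072, 0.1245]
tool_rot: [-179.8, -0.0, 96.7]
wrist_force: [-0.3, -0.5, -9.1]
width: 0.686
grasp_force: 79.7
```

Request:
apply_moves:
  steps: [0,0,0,0,0,0]

```text
time: 25.55
eef_pos: [0.5228, 0.0702, 0.1248]
tool_rot: [-179.8, 0.0, 96.5]
wrist_force: [-0.4, 0.2, -8.2]
width: 0.681
grasp_force: 79.7
```

```bash
python3 - <<'E'
from plan import *
plan(*b2w(0,.0516),-.003,96.5); print(manip.state()['width'])
# where is the billet in the box (scene view, plane at its top z=.048)
c=cap('scene')
r=rect(c,.53,.1,.1,400,.048);f=r.astype(int);m=((f.max(2)-f.min(2)<30)&(f.max(2)>165)).astype(np.uint8)
k,l,st,ce=cv2.connectedComponentsWithStats(m)
t=np.radians(6.5)
for i in np.argsort(-st[1:,4])[:3]+1:
    q=np.argwhere(l==i); P=np.c_[.63-q[:,0]*.0005,.2-q[:,1]*.0005]-[.5325,.0175]
    X=P@[np.cos(t),np.sin(t)];Y=P@[-np.sin(t),np.cos(t)]; print(len(q),np.round(np.percentile(X,[1,99]),3),np.round(np.percentile(Y,[1,99]),3))
E
```

```text
yaw 96.5->96.5 turn units(z) 0.0002 x -0.0094 y 0.0183 z 0.6390 | xy per10 -0.0009 0.0018
0.6810626233480244
15108 [-0.027  0.037] [0.045 0.111]
5626 [0.057 0.086] [0.055 0.135]
794 [-0.004  0.008] [0.13  0.157]
```

Request:
apply_moves:
  steps: [-0.033,0.0183,0.05,0,0,0,0,0,0.1,0,0,0,0,0,0.12,0,0,0,0,0,0.12,0,0,0,0,0,0.1,0,0,0,0,0,0.08,0,0,0,0,0,0.04,0,0,0,0,0,0.02,0,0,0,0,0,0,0,0,0,0,0,0,0,0,0]

```text
time: 26.43
eef_pos: [0.5298, 0.0637, 0.0016]
tool_rot: [179.9, 0.0, 96.5]
wrist_force: [0.1, -0.5, -8.7]
width: 0.685
grasp_force: 79.5
```

Request:
apply_moves:
  steps: [0,0,0.01,0,0,0,0,0,0.008,0,0,0,0,0,0,0,0,0]

```text
time: 26.68
eef_pos: [0.5295, 0.0642, -0.0022]
tool_rot: [179.9, 0.0, 96.5]
wrist_force: [-0.4, 0.1, -7.4]
width: 0.688
grasp_force: 79.7
```

Request:
apply_moves:
  steps: [0,0,0.008,0,0,0,0,0,0.008,0,0,0,0,0,0,0,0,0]

```text
time: 26.93
eef_pos: [0.5299, 0.0642, -0.003]
tool_rot: [179.9, 0.0, 96.5]
wrist_force: [-13.5, -0.9, 14.6]
width: 0.682
grasp_force: 88.3
```

Request:
apply_moves:
  steps: [0,0,0,0,0,0,0,0,0,0,0,0,0,0,0,0,0,0,0,0,0,0,0,0,0,0,-0.1,0,0,0,0,0,-0.15,0,0,0,0,0,-0.15,0,0,0,0,0,-0.15,0,0,0,0,0,-0.1,0,0,0,0,0,0,0,0,0]
  grip: 0.84

```text
time: 27.77
eef_pos: [0.5345, 0.0642, 0.132]
tool_rot: [179.2, 0.1, 96.5]
wrist_force: [1.4, 1.6, 0.7]
width: 0.842
grasp_force: 0.0
```

```bash
python3 - <<'E'
from meas2 import *
from plan import *
a=cap('scene');b=cap('top')
for c in(a,b):
    r=m2(c,'channel',(.6412,-.2597));print(np.round(r[0],4),r[1],r[2])
plan(.6412,-.2597,-.012,88.4)
E
```

```text
[ 0.6407 -0.2597] -1.4687118530273438 [0.06221091 0.04384553]
[ 0.6419 -0.2596] -2.2025833129882812 [0.06043587 0.04031613]
yaw 96.5->88.4 turn units(z) 0.045 x -1.6036 y 0.5951 z 0.6942 | xy per10 -0.1604 0.0595
```

Request:
apply_moves:
  steps: [0,0,0,0,0,0.0225,0,0,0,0,0,0.0225,-0.1604,0.0595,0,0,0,0,-0.1604,0.0595,0,0,0,0,-0.1604,0.0595,0,0,0,0,-0.1604,0.0595,0,0,0,0,-0.1604,0.0595,0,0,0,0,-0.1604,0.0595,0,0,0,0,-0.1604,0.0595,0,0,0,0,-0.1604,0.0595,0,0,0,0,-0.1604,0.0595,0,0,0,0,-0.1604,0.0595,0,0,0,0]
  grip: 1

```text
time: 28.87
eef_pos: [0.6387, -0.2612, 0.1224]
tool_rot: [-179.9, -0.1, 88.4]
wrist_force: [0.6, -0.2, 1.1]
width: 1.0
grasp_force: 0.0
```

Request:
apply_moves:
  steps: [0,0,0.15,0,0,0,0,0,0,0,0,0,0,0,0,0,0,0,0,0,0,0,0,0]

```text
time: 29.2
eef_pos: [0.6384, -0.2588, 0.0933]
tool_rot: [-179.9, -0.1, 88.4]
wrist_force: [0.1, -0.1, 1.0]
width: 1.005
grasp_force: 0.0
```

```bash
python3 - <<'E'
from plan import *
plan(.6412,-.2597,-.012,88.3)
E
```

```text
yaw 88.4->88.3 turn units(z) 0.0007 x -0.0039 y 0.0143 z 0.5266 | xy per10 -0.0004 0.0014
```

Request:
apply_moves:
  steps: [-0.004,0.014,0.08,0,0,0,0,0,0.12,0,0,0,0,0,0.12,0,0,0,0,0,0.1,0,0,0,0,0,0.06,0,0,0,0,0,0.04,0,0,0,0,0,0,0,0,0,0,0,0,0,0,0]

```text
time: 29.87
eef_pos: [0.6423, -0.2607, -0.0093]
tool_rot: [180.0, 0.0, 88.4]
wrist_force: [0.8, 0.4, 0.3]
width: 0.999
grasp_force: 0.0
```

Request:
apply_moves:
  steps: [0,0,0,0,0,0,0,0,0,0,0,0,0,0,0,0,0,0,0,0,0,0,0,0,0,0,0,0,0,0]
  grip: 0
  grip_force: 70

```text
time: 30.28
eef_pos: [0.6431, -0.2616, -0.0076]
tool_rot: [179.8, 0.1, 88.4]
wrist_force: [-0.6, 0.1, 6.5]
width: 0.706
grasp_force: 79.2
```

Request:
apply_moves:
  steps: [0,0,-0.05,0,0,0,0,0,-0.12,0,0,-0.0225,0,0,-0.15,0,0,-0.0225,0,0,-0.15,0,0,0,0,0,-0.15,0,0,0,0,0,-0.08,0,0,0,0,0,0,0,0,0]

```text
time: 30.87
eef_pos: [0.6444, -0.2621, 0.136]
tool_rot: [179.6, 0.3, 96.5]
wrist_force: [0.2, -0.8, -4.0]
width: 0.712
grasp_force: 78.3
```

```bash
python3 - <<'E'
from plan import *
plan(*b2w(0,.0027),.12,96.5); print(manip.state()['width'])
E
```

```text
yaw 96.5->96.5 turn units(z) -0.0 x 1.4657 y -0.3976 z 0.0801 | xy per10 0.1466 -0.0398
0.7115849826119588
```

Request:
apply_moves:
  steps: [0.1458,-0.0398,0,0,0,0,0.1458,-0.0398,0,0,0,0,0.1458,-0.0398,0,0,0,0,0.1458,-0.0398,0,0,0,0,0.1458,-0.0398,0,0,0,0,0.1458,-0.0398,0,0,0,0,0.1458,-0.0398,0,0,0,0,0.1458,-0.0398,0,0,0,0,0.1458,-0.0398,0,0,0,0,0.1458,-0.0398,0,0,0,0,0,0,0.05,0,0,0,0,0,0,0,0,0]

```text
time: 31.87
eef_pos: [0.5266, 0.0217, 0.1167]
tool_rot: [-179.7, -0.1, 96.7]
wrist_force: [-0.6, 0.3, -5.5]
width: 0.707
grasp_force: 78.3
```

Request:
apply_moves:
  steps: [0,0,0,0,0,0,0,0,0,0,0,0]

```text
time: 32.03
eef_pos: [0.5294, 0.0192, 0.1194]
tool_rot: [-179.9, 0.0, 96.5]
wrist_force: [0.3, -0.2, -3.6]
width: 0.706
grasp_force: 78.3
```

```bash
cat > inbox.py <<'E'
from plan import *
from meas import hsvm
def inbox(c,n,H,xy=(.53,.0),half=.16):
    """extents in the box frame at top height z=6mm+H"""
    r=rect(c,*xy,half,640,.006+H)
    if n=='billet': f=r.astype(int); m=((f.max(2)-f.min(2)<30)&(f.max(2)>165)).astype(np.uint8)
    else: m=hsvm(r,n)
    q=np.argwhere(m>0); P=np.c_[xy[0]+half-q[:,0]*half/320,xy[1]+half-q[:,1]*half/320]-BOX[0]
    t=np.radians(BOX[1]);X=P@[np.cos(t),np.sin(t)];Y=P@[-np.sin(t),np.cos(t)];k=(abs(X)<.062)&(abs(Y)<.125);X,Y=X[k],Y[k]
    print(n,len(X),np.round(np.percentile(X,[1,99])*1000,1),np.round(np.percentile(Y,[1,99])*1000,1))
E
python3 - <<'E'
from inbox import *
plan(*b2w(0,.0012),-.0,96.5)
for n in('scene','top'):
    c=cap(n); inbox(c,'green',.044)
E
```

```text
yaw 96.5->96.5 turn units(z) -0.0003 x -0.0043 y 0.0143 z 0.5968 | xy per10 -0.0004 0.0014
green 11072 [-23.3  40.1] [ 0.  64.2]
green 10230 [-31.5  31.5] [29.9 69.9]
```

Request:
apply_moves:
  steps: [-0.004,0.014,0.05,0,0,0,0,0,0.1,0,0,0,0,0,0.12,0,0,0,0,0,0.12,0,0,0,0,0,0.1,0,0,0,0,0,0.07,0,0,0,0,0,0.03,0,0,0,0,0,0.01,0,0,0,0,0,0,0,0,0,0,0,0,0,0,0]

```text
time: 32.97
eef_pos: [0.5336, 0.0192, 0.001]
tool_rot: [179.9, 0.0, 96.5]
wrist_force: [0.4, 0.6, -4.5]
width: 0.711
grasp_force: 78.4
```

Request:
apply_moves:
  steps: [0,0,0.006,0,0,0,0,0,0.006,0,0,0,0,0,0,0,0,0,0,0,0,0,0,0]

```text
time: 33.3
eef_pos: [0.5333, 0.0195, -0.0016]
tool_rot: [179.9, 0.0, 96.5]
wrist_force: [0.3, 0.2, -4.3]
width: 0.713
grasp_force: 78.7
```

Request:
apply_moves:
  steps: [0,0,0.004,0,0,0,0,0,0,0,0,0,0,0,0,0,0,0,0,0,0,0,0,0,0,0,-0.1,0,0,0,0,0,-0.15,0,0,0,0,0,-0.15,0,0,0,0,0,-0.15,0,0,0,0,0,-0.1,0,0,0,0,0,0,0,0,0]
  grip: 0.84

```text
time: 34.13
eef_pos: [0.5364, 0.0192, 0.1329]
tool_rot: [179.5, 0.1, 96.5]
wrist_force: [1.4, -0.8, 0.7]
width: 0.839
grasp_force: 0.0
```

```bash
python3 - <<'E'
from meas2 import *
from plan import *
a=cap('scene');b=cap('top')
for c in(a,b):
  for n,g,y in(('beam',(.4544,-.372),None),('tube',(.5667,-.4223),31.4)):
    r=m2(c,n,g,y);print(n,np.round(r[0],4),r[1],r[2])
plan(.4544,-.372,-.012,75.3)
E
```

```text
beam [ 0.4546 -0.3721] -14.664466857910156 [0.06082173 0.04017885]
tube [ 0.5668 -0.4226] 31.4 [0.05931774 0.04363761]
beam [ 0.4542 -0.372 ] -14.769195556640625 [0.06106127 0.03906813]
tube [ 0.5664 -0.422 ] 31.4 [0.0594437  0.04208347]
yaw 96.5->75.3 turn units(z) 0.1178 x -1.9934 y 0.1145 z 0.7003 | xy per10 -0.1993 0.0114
```

Request:
apply_moves:
  steps: [0,0,0,0,0,0.0295,0,0,0,0,0,0.0295,0,0,0,0,0,0.0295,0,0,0,0,0,0.0293,-0.16,0.0092,0,0,0,0,-0.16,0.0092,0,0,0,0,-0.16,0.0092,0,0,0,0,-0.16,0.0092,0,0,0,0,-0.16,0.0092,0,0,0,0,-0.16,0.0092,0,0,0,0,-0.16,0.0092,0,0,0,0,-0.16,0.0092,0,0,0,0]
  grip: 1

```text
time: 35.23
eef_pos: [0.4801, -0.2325, 0.1248]
tool_rot: [-179.8, -0.1, 75.3]
wrist_force: [0.9, 0.3, -0.3]
width: 1.0
grasp_force: 0.0
```

Request:
apply_moves:
  steps: [-0.1427,0.0082,0,0,0,0,-0.1427,0.0082,0,0,0,0,-0.1427,0.0082,0,0,0,0,-0.1427,0.0082,0,0,0,0,-0.1427,0.0082,0,0,0,0,0,0,0.15,0,0,0,0,0,0,0,0,0,0,0,0,0,0,0,0,0,0,0,0,0]

```text
time: 35.98
eef_pos: [0.453, -0.3707, 0.0959]
tool_rot: [-179.9, -0.1, 75.3]
wrist_force: [0.3, 0.1, 0.4]
width: 0.999
grasp_force: 0.0
```

```bash
python3 - <<'E'
from plan import *
plan(.4544,-.372,-.012,75.3)
E
```

```text
yaw 75.3->75.3 turn units(z) 0.0001 x -0.0043 y 0.0084 z 0.5396 | xy per10 -0.0004 0.0008
```

Request:
apply_moves:
  steps: [0.002,0.008,0.08,0,0,0,0,0,0.12,0,0,0,0,0,0.12,0,0,0,0,0,0.1,0,0,0,0,0,0.07,0,0,0,0,0,0.05,0,0,0,0,0,0,0,0,0,0,0,0,0,0,0]

```text
time: 36.65
eef_pos: [0.4556, -0.3719, -0.0106]
tool_rot: [180.0, 0.0, 75.3]
wrist_force: [-0.1, 0.7, 1.0]
width: 1.001
grasp_force: 0.0
```

Request:
apply_moves:
  steps: [0,0,0,0,0,0,0,0,0,0,0,0,0,0,0,0,0,0,0,0,0,0,0,0,0,0,0,0,0,0]
  grip: 0
  grip_force: 70

```text
time: 37.07
eef_pos: [0.4562, -0.3733, -0.009]
tool_rot: [179.8, 0.1, 75.3]
wrist_force: [-0.7, 1.0, 5.8]
width: 0.732
grasp_force: 79.2
```

Request:
apply_moves:
  steps: [0,0,-0.05,0,0,0,0,0,-0.12,0,0,-0.0295,0,0,-0.15,0,0,-0.0295,0,0,-0.15,0,0,-0.0295,0,0,-0.15,0,0,-0.0293,0,0,-0.08,0,0,0,0,0,0,0,0,0]

```text
time: 37.65
eef_pos: [0.4573, -0.3742, 0.1344]
tool_rot: [179.7, 0.4, 96.5]
wrist_force: [1.5, -1.2, -3.5]
width: 0.73
grasp_force: 78.5
```

```bash
python3 - <<'E'
from inbox import *
plan(*b2w(0,-.0452),.12,96.5); print(manip.state()['width'])
c=cap('top'); inbox(c,'channel',.05);inbox(c,'green',.044);inbox(c,'billet',.042)
E
```

```text
yaw 96.5->96.5 turn units(z) -0.0 x 1.6772 y 0.5952 z 0.0722 | xy per10 0.1677 0.0595
0.7299548652327535
channel 7725 [-37.4  33.2] [-16.6  25.3]
green 10707 [-33.6  31.4] [29.7 69.6]
billet 9323 [-28.6  31.6] [ 75.9 114.2]
```

Request:
apply_moves:
  steps: [0.1528,0.0541,0,0,0,0,0.1528,0.0541,0,0,0,0,0.1528,0.0541,0,0,0,0,0.1528,0.0541,0,0,0,0,0.1528,0.0541,0,0,0,0,0.1528,0.0541,0,0,0,0,0.1528,0.0541,0,0,0,0,0.1528,0.0541,0,0,0,0,0.1528,0.0541,0,0,0,0,0.1528,0.0541,0,0,0,0,0.1528,0.0541,0,0,0,0,0,0,0.05,0,0,0]

```text
time: 38.7
eef_pos: [0.5358, -0.019, 0.1182]
tool_rot: [180.0, -0.2, 96.7]
wrist_force: [-0.9, -0.9, -3.6]
width: 0.738
grasp_force: 78.3
```

Request:
apply_moves:
  steps: [0,0,0,0,0,0,0,0,0,0,0,0,0,0,0,0,0,0]

```text
time: 38.95
eef_pos: [0.5343, -0.0251, 0.1177]
tool_rot: [-179.9, -0.0, 96.4]
wrist_force: [-0.9, -0.7, -3.8]
width: 0.734
grasp_force: 78.1
```

```bash
python3 - <<'E'
from plan import *
plan(*b2w(0,-.0444),-.002,96.5);s=manip.state(); print(s['width'],s['eef_pos'])
E
```

```text
yaw 96.4->96.5 turn units(z) -0.0003 x -0.0092 y 0.0154 z 0.5983 | xy per10 -0.0009 0.0015
0.7337287905853759 [ 0.53426123 -0.0251314   0.11766407]
```

Request:
apply_moves:
  steps: [-0.007,0.01,0.05,0,0,0,0,0,0.1,0,0,0,0,0,0.12,0,0,0,0,0,0.12,0,0,0,0,0,0.1,0,0,0,0,0,0.07,0,0,0,0,0,0.03,0,0,0,0,0,0.01,0,0,0,0,0,0,0,0,0,0,0,0,0,0,0]

```text
time: 39.78
eef_pos: [0.5385, -0.0262, -0.0001]
tool_rot: [179.9, 0.0, 96.5]
wrist_force: [-0.2, -0.3, -2.7]
width: 0.735
grasp_force: 78.2
```

Request:
apply_moves:
  steps: [0,0,0.006,0,0,0,0,0,0,0,0,0,0,0,0,0,0,0]

```text
time: 40.03
eef_pos: [0.5381, -0.0257, -0.0015]
tool_rot: [179.9, 0.0, 96.5]
wrist_force: [-0.3, -0.2, -3.8]
width: 0.739
grasp_force: 78.3
```

Request:
apply_moves:
  steps: [0,0,0.007,0,0,0,0,0,0,0,0,0]

```text
time: 40.2
eef_pos: [0.5383, -0.0257, -0.003]
tool_rot: [179.9, 0.0, 96.5]
wrist_force: [0.6, -0.3, -0.5]
width: 0.735
grasp_force: 78.7
```

Request:
apply_moves:
  steps: [0,0,0,0,0,0,0,0,0,0,0,0,0,0,0,0,0,0,0,0,0,0,0,0,0,0,-0.1,0,0,0,0,0,-0.15,0,0,0,0,0,-0.15,0,0,0,0,0,-0.15,0,0,0,0,0,-0.1,0,0,0,0,0,0,0,0,0]
  grip: 0.86

```text
time: 41.03
eef_pos: [0.5415, -0.0263, 0.1323]
tool_rot: [179.5, 0.2, 96.5]
wrist_force: [0.2, -0.2, 0.9]
width: 0.857
grasp_force: 0.0
```

```bash
python3 - <<'E'
from meas2 import *
from plan import *
a=cap('scene');b=cap('top')
for c in(a,b):
  for n,g,y in(('tube',(.5667,-.4223),31.4),):
    r=m2(c,n,g,y);print(n,np.round(r[0],4),r[1],r[2])
plan(.5666,-.4223,-.012,121.4)
E
```

```text
tube [ 0.5668 -0.4226] 31.4 [0.05929385 0.04364179]
tube [ 0.5664 -0.422 ] 31.4 [0.0594479  0.04204031]
yaw 96.5->121.4 turn units(z) -0.1384 x -1.7655 y -0.9127 z 0.6971 | xy per10 -0.1766 -0.0913
```

Request:
apply_moves:
  steps: [0,0,0,0,0,-0.0346,0,0,0,0,0,-0.0346,0,0,0,0,0,-0.0346,0,0,0,0,0,-0.0346,-0.1471,-0.0761,0,0,0,0,-0.1471,-0.0761,0,0,0,0,-0.1471,-0.0761,0,0,0,0,-0.1471,-0.0761,0,0,0,0,-0.1471,-0.0761,0,0,0,0,-0.1471,-0.0761,0,0,0,0,-0.1471,-0.0761,0,0,0,0,-0.1471,-0.0761,0,0,0,0]
  grip: 1

```text
time: 42.13
eef_pos: [0.555, -0.2908, 0.1238]
tool_rot: [-179.9, -0.2, 121.4]
wrist_force: [1.4, 0.3, -0.4]
width: 0.999
grasp_force: 0.0
```

Request:
apply_moves:
  steps: [-0.1471,-0.0761,0,0,0,0,-0.1471,-0.0761,0,0,0,0,-0.1471,-0.0761,0,0,0,0,-0.1471,-0.0761,0,0,0,0,0,0,0.15,0,0,0,0,0,0,0,0,0,0,0,0,0,0,0,0,0,0,0,0,0]

```text
time: 42.8
eef_pos: [0.565, -0.4207, 0.0948]
tool_rot: [-180.0, -0.2, 121.4]
wrist_force: [0.3, 0.5, -0.2]
width: 0.994
grasp_force: 0.0
```

```bash
python3 - <<'E'
from plan import *
plan(.5666,-.4223,-.012,121.4)
E
```

```text
yaw 121.4->121.4 turn units(z) 0.0002 x -0.0109 y 0.0029 z 0.5342 | xy per10 -0.0011 0.0003
```

Request:
apply_moves:
  steps: [-0.002,0,0.08,0,0,0,0,0,0.12,0,0,0,0,0,0.12,0,0,0,0,0,0.1,0,0,0,0,0,0.07,0,0,0,0,0,0.045,0,0,0,0,0,0,0,0,0,0,0,0,0,0,0]

```text
time: 43.47
eef_pos: [0.5663, -0.4224, -0.01]
tool_rot: [180.0, 0.0, 121.4]
wrist_force: [-0.5, -0.8, 0.9]
width: 1.004
grasp_force: 0.0
```

Request:
apply_moves:
  steps: [0,0,0,0,0,0,0,0,0,0,0,0,0,0,0,0,0,0,0,0,0,0,0,0,0,0,0,0,0,0]
  grip: 0
  grip_force: 70

```text
time: 43.88
eef_pos: [0.5672, -0.4237, -0.0083]
tool_rot: [179.9, 0.2, 121.4]
wrist_force: [1.2, 0.7, 6.1]
width: 0.688
grasp_force: 78.1
```

Request:
apply_moves:
  steps: [0,0,-0.05,0,0,0,0,0,-0.12,0,0,0.0346,0,0,-0.15,0,0,0.0346,0,0,-0.15,0,0,0.0346,0,0,-0.15,0,0,0.0346,0,0,-0.08,0,0,0,0,0,0,0,0,0,0,0,0,0,0,0]

```text
time: 44.55
eef_pos: [0.5659, -0.4226, 0.1299]
tool_rot: [180.0, 0.1, 96.5]
wrist_force: [-0.4, -0.4, -4.5]
width: 0.69
grasp_force: 77.2
```

```bash
python3 - <<'E'
from inbox import *
plan(*b2w(0,-.0936),.12,96.5); print(manip.state()['width'])
c=cap('top'); inbox(c,'channel',.05);inbox(c,'beam',.048)
E
```

```text
yaw 96.5->96.5 turn units(z) 0.0002 x 1.7375 y 0.0833 z 0.0497 | xy per10 0.1737 0.0083
0.6903172182948677
channel 8002 [-37.1  33.1] [-17.6  25.4]
beam 7159 [-37.4  33. ] [-63. -22.]
```

Request:
apply_moves:
  steps: [0.1575,0.0076,0,0,0,0,0.1575,0.0076,0,0,0,0,0.1575,0.0076,0,0,0,0,0.1575,0.0076,0,0,0,0,0.1575,0.0076,0,0,0,0,0.1575,0.0076,0,0,0,0,0.1575,0.0076,0,0,0,0,0.1575,0.0076,0,0,0,0,0.1575,0.0076,0,0,0,0,0.1575,0.0076,0,0,0,0,0.1575,0.0076,0,0,0,0,0,0,0.05,0,0,0]

```text
time: 45.6
eef_pos: [0.5418, -0.0707, 0.1179]
tool_rot: [-179.9, -0.2, 96.7]
wrist_force: [2.0, -0.1, -4.1]
width: 0.686
grasp_force: 77.3
```

Request:
apply_moves:
  steps: [0,0,0,0,0,0,0,0,0,0,0,0,0,0,0,0,0,0]

```text
time: 45.85
eef_pos: [0.5425, -0.077, 0.1181]
tool_rot: [-179.9, -0.0, 96.5]
wrist_force: [0.2, 0.1, -4.0]
width: 0.687
grasp_force: 77.0
```

```bash
python3 - <<'E'
from plan import *
plan(*b2w(0,-.0945),-.002,96.5);s=manip.state(); print(s['width'],s['eef_pos'])
E
```

```text
yaw 96.5->96.5 turn units(z) -0.0002 x 0.0028 y 0.0041 z 0.6004 | xy per10 0.0003 0.0004
0.6873038822686907 [ 0.54245109 -0.07703525  0.11808611]
```

Request:
apply_moves:
  steps: [0,0,0.05,0,0,0,0,0,0.1,0,0,0,0,0,0.12,0,0,0,0,0,0.12,0,0,0,0,0,0.1,0,0,0,0,0,0.07,0,0,0,0,0,0.03,0,0,0,0,0,0.01,0,0,0,0,0,0,0,0,0,0,0,0,0,0,0]

```text
time: 46.68
eef_pos: [0.5441, -0.0769, 0.0001]
tool_rot: [179.9, 0.0, 96.5]
wrist_force: [-0.4, 0.2, -3.8]
width: 0.689
grasp_force: 77.1
```

Request:
apply_moves:
  steps: [0,0,0.008,0,0,0,0,0,0,0,0,0,0,0,0,0,0,0]

```text
time: 46.93
eef_pos: [0.5437, -0.0764, -0.0017]
tool_rot: [179.9, 0.0, 96.5]
wrist_force: [0.1, -0.2, -4.8]
width: 0.69
grasp_force: 77.1
```

Request:
apply_moves:
  steps: [0,0,0.004,0,0,0,0,0,0,0,0,0]

```text
time: 47.1
eef_pos: [0.5437, -0.0764, -0.0023]
tool_rot: [180.0, 0.0, 96.5]
wrist_force: [-1.0, 0.3, 1.3]
width: 0.69
grasp_force: 77.6
```

Request:
apply_moves:
  steps: [0,0,0,0,0,0,0,0,0,0,0,0,0,0,0,0,0,0,0,0,0,0,0,0,0,0,-0.1,0,0,0,0,0,-0.15,0,0,0,0,0,-0.15,0,0,0,0,0,-0.15,0,0,0,0,0,-0.1,0,0,0,0,0,0,0,0,0]
  grip: 0.84

```text
time: 47.93
eef_pos: [0.547, -0.0773, 0.1329]
tool_rot: [179.5, 0.2, 96.5]
wrist_force: [1.9, -0.8, 1.1]
width: 0.839
grasp_force: 0.0
```

```bash
cat > lid.py <<'E'
from meas2 import *
from plan import *
def lidm(c):
    # yellow handle bar, top at z=.053 ; 74 x 14
    D['lidh']=(.074,.014,.053)
    img=rect(c,.43,.31,.11,440,.053); m=hsvm(img,'lidh'); q=np.argwhere(m>0)
    P=np.c_[.54-q[:,0]*.0005,.42-q[:,1]*.0005].astype(np.float32)
    (cx,cy),(w,h),a=cv2.minAreaRect(P*1000); print('handle',cx,cy,w,h,a,len(q), 'mean',P.mean(0))
def plate(c):
    img=rect(c,.43,.31,.18,720,.013); f=img.astype(int);mx=f.max(2)
    m=((mx-f.min(2)<14)&(mx>135)&(mx<215)).astype(np.uint8); m=cv2.morphologyEx(m,cv2.MORPH_OPEN,np.ones((9,9)))
    k,l,st,ce=cv2.connectedComponentsWithStats(m); i=1+np.argmax(st[1:,4]); q=np.argwhere(l==i)
    print('plate',cv2.minAreaRect((np.c_[.61-q[:,0]*.0005,.49-q[:,1]*.0005]*1000).astype(np.float32)))
E
python3 - <<'E'
from lid import *
from inbox import inbox
for n in('scene','top'):
    c=cap(n); lidm(c); plate(c)
inbox(c,'tube',.05);inbox(c,'beam',.048)
cv2.imwrite('pics/fin.png',cv2.resize(c['frame'][140:230,190:310],(800,600)))
E
```

```text
handle 447.5040283203125 301.5352478027344 27.236988067626953 51.74885940551758 83.48019409179688 4772 mean [0.44748986 0.3007738 ]
plate ((458.13427734375, 324.97576904296875), (225.84498596191406, 96.14786529541016), 89.51853942871094)
handle 427.64129638671875 307.781494140625 18.13010025024414 75.06207275390625 86.02061462402344 4855 mean [0.427559   0.30785704]
plate ((427.4923095703125, 308.13385009765625), (262.8830871582031, 145.11119079589844), 86.18592071533203)
tube 2521 [-8.1 31.5] [-95.6 -68.2]
beam 45498 [-61.1  60.5] [-122.8   34.4]
```

Request:
apply_moves:
  steps: [0,0,0,0,0,-0.037,0,0,0,0,0,-0.037,0,0,0,0,0,-0.037,0,0,0,0,0,-0.037,0,0,0,0,0,-0.037,0,0,0,0,0,-0.037,0,0,0,0,0,-0.037,0,0,0,0,0,-0.037,0,0,0,0,0,-0.037,0,0,0,0,0,-0.037,0,0,0,0,0,-0.037,0,0,0,0,0,-0.036]
  grip: 1

```text
time: 49.03
eef_pos: [0.5418, -0.0759, 0.1246]
tool_rot: [180.0, -0.2, 176.6]
wrist_force: [-0.1, -0.1, 0.5]
width: 1.004
grasp_force: 0.0
```

```bash
python3 - <<'E'
from plan import *
plan(.429,.309,-.002,176.2);s=manip.state();print(s['tool_rot'])
from lid import *
c=cap('scene');lidm(c);plate(c)
from inbox import inbox
c=cap('top');inbox(c,'tube',.05)
E
```

```text
yaw 176.6->176.2 turn units(z) 0.002 x 0.6903 y 1.8829 z 0.6329 | xy per10 0.0690 0.1883
[179.95305022  -0.20950259 176.56341645]
handle 451.6478271484375 301.63397216796875 27.8259334564209 43.844905853271484 82.33319854736328 3713 mean [0.45240086 0.29989448]
plate ((455.75, 324.25), (102.49998474121094, 227.49996948242188), -0.0)
tube 4091 [-22.7  31. ] [-113.8  -68.4]
```

View pics/fin.png

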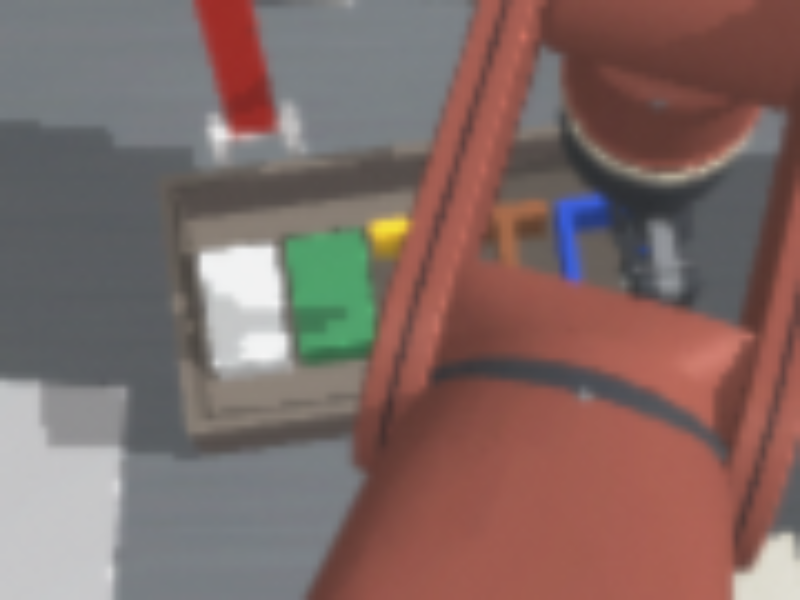

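Request:
apply_moves:
  steps: [0.0575,0.157,0,0,0,0.002,0.0575,0.157,0,0,0,0,0.0575,0.157,0,0,0,0,0.0575,0.157,0,0,0,0,0.0575,0.157,0,0,0,0,0.0575,0.157,0,0,0,0,0.0575,0.157,0,0,0,0,0.0575,0.157,0,0,0,0,0.0575,0.157,0,0,0,0,0.0575,0.157,0,0,0,0,0.0575,0.157,0,0,0,0,0.0575,0.157,0,0,0,0]

```text
time: 50.13
eef_pos: [0.4311, 0.3105, 0.1257]
tool_rot: [-179.9, -0.1, 175.6]
wrist_force: [0.3, 0.5, -0.9]
width: 1.001
grasp_force: 0.0
```

Request:
apply_moves:
  steps: [0,0,0.1,0,0,0,0,0,0,0,0,0,0,0,0,0,0,0,0,0,0,0,0,0]

```text
time: 50.47
eef_pos: [0.4322, 0.3085, 0.1064]
tool_rot: [-179.9, -0.1, 175.7]
wrist_force: [0.9, 0.2, 1.1]
width: 1.0
grasp_force: 0.0
```

```bash
python3 - <<'E'
from plan import *
plan(.429,.309,-.002,176.2)
from inbox import *
c=cap('top');inbox(c,'tube',.05);inbox(c,'channel',.05)
c=cap('scene')
from lid import *
lidm(c);plate(c)
E
```

```text
yaw 175.7->176.2 turn units(z) -0.0025 x 0.0163 y 0.0013 z 0.5421 | xy per10 0.0016 0.0001
tube 7909 [-35.5  30.7] [-113.8  -68.3]
channel 8080 [-37.1  33.2] [-17.6  25.6]
handle 433.2892761230469 301.5983581542969 29.395299911499023 78.18043518066406 88.3316650390625 7864 mean [0.43285462 0.30194628]
plate ((429.3221740722656, 305.024658203125), (266.9126892089844, 140.78948974609375), 85.96820068359375)
```

Request:
apply_moves:
  steps: [0.014,0.002,0.08,0,0,-0.0025,0,0,0.12,0,0,0,0,0,0.12,0,0,0,0,0,0.1,0,0,0,0,0,0.07,0,0,0,0,0,0.05,0,0,0,0,0,0,0,0,0,0,0,0,0,0,0]

```text
time: 51.23
eef_pos: [0.4302, 0.3096, -0.0008]
tool_rot: [-180.0, -0.0, 176.3]
wrist_force: [-0.0, -0.8, 0.3]
width: 1.001
grasp_force: 0.0
```

Request:
apply_moves:
  steps: [0,0,0,0,0,0,0,0,0,0,0,0,0,0,0,0,0,0,0,0,0,0,0,0,0,0,0,0,0,0,0,0,0,0,0,0,0,0,0,0,0,0]
  grip: 0
  grip_force: 80

```text
time: 51.82
eef_pos: [0.43, 0.3101, -0.0005]
tool_rot: [180.0, 0.0, 176.3]
wrist_force: [-1.8, -1.8, 4.7]
width: 0.143
grasp_force: 79.2
```

Request:
apply_moves:
  steps: [0,0,-0.05,0,0,0,0,0,-0.1,0,0,0,0,0,-0.12,0,0,0,0,0,-0.12,0,0,0,0,0,-0.12,0,0,0,0,0,-0.12,0,0,-0.028,0,0,-0.1,0,0,-0.0286,0,0,-0.02,0,0,0,0,0,0,0,0,0,0,0,0,0,0,0]

```text
time: 52.65
eef_pos: [0.4287, 0.3095, 0.1473]
tool_rot: [-180.0, -0.1, -173.6]
wrist_force: [0.2, 0.3, -6.9]
width: 0.148
grasp_force: 78.8
```

```bash
python3 - <<'E'
from plan import *
plan(*b2w(0.001,0.001),.068,186.5);s=manip.state();print(s['tool_rot'],s['width'])
E
```

```text
yaw -173.6->186.5 turn units(z) -0.0007 x -0.3556 y -1.5042 z 0.3965 | xy per10 -0.0356 -0.1504
[-1.79951189e+02 -1.31550497e-01 -1.73633236e+02] 0.14766802548645472
```

Request:
apply_moves:
  steps: [-0.0323,-0.1367,0,0,0,0,-0.0323,-0.1367,0,0,0,0,-0.0323,-0.1367,0,0,0,0,-0.0323,-0.1367,0,0,0,0,-0.0323,-0.1367,0,0,0,0,-0.0323,-0.1367,0,0,0,0,-0.0323,-0.1367,0,0,0,0,-0.0323,-0.1367,0,0,0,0,-0.0323,-0.1367,0,0,0,0,-0.0323,-0.1367,0,0,0,0,-0.0323,-0.1367,0,0,0,0,0,0,0,0,0,0]

```text
time: 53.65
eef_pos: [0.5344, 0.0145, 0.1463]
tool_rot: [-179.9, -0.2, -173.8]
wrist_force: [0.7, 0.6, -6.5]
width: 0.141
grasp_force: 79.7
```

Request:
apply_moves:
  steps: [0,0,0.1,0,0,0,0,0,0.05,0,0,0,0,0,0,0,0,0,0,0,0,0,0,0]

```text
time: 53.98
eef_pos: [0.5322, 0.0198, 0.1164]
tool_rot: [179.9, -0.3, -173.5]
wrist_force: [-0.3, 0.2, -6.4]
width: 0.148
grasp_force: 79.6
```

```bash
python3 - <<'E'
from plan import *
plan(*b2w(0.001,0.001),.068,186.5);s=manip.state();print(s['tool_rot'],s['width'],s['wrist_torque'])
c=cap('scene')
f=c['frame']
for z in(.13,):
    r=rect(c,.53,.02,.2,800,z); g=r.astype(int);mx=g.max(2);m=((mx-g.min(2)<14)&(mx>135)&(mx<215)).astype(np.uint8);m=cv2.morphologyEx(m,cv2.MORPH_OPEN,np.ones((9,9)))
    k,l,st,ce=cv2.connectedComponentsWithStats(m);i=1+np.argmax(st[1:,4]);q=np.argwhere(l==i);P=(np.c_[.73-q[:,0]*.0005,.22-q[:,1]*.0005]-BOX[0])
    t=np.radians(6.5);X=P@[np.cos(t),np.sin(t)];Y=P@[-np.sin(t),np.cos(t)];print(len(q),np.percentile(X,[.5,99.5]),np.percentile(Y,[.5,99.5]))
E
```

```text
yaw -173.5->186.5 turn units(z) -0.0 x -0.0054 y -0.0068 z 0.2420 | xy per10 -0.0005 -0.0007
[ 179.92783254   -0.31002249 -173.50164809] 0.14837559665909045 [ 0.00388923 -0.11146181  0.01452994]
94971 [-0.06956273  0.06726686] [-0.13101471  0.12227903]
```

Request:
apply_moves:
  steps: [-0.005,-0.005,0.08,0,0,0,0,0,0.07,0,0,0,0,0,0.04,0,0,0,0,0,0.02,0,0,0,0,0,0,0,0,0,0,0,0,0,0,0]

```text
time: 54.53
eef_pos: [0.5359, 0.0185, 0.0775]
tool_rot: [-180.0, 0.0, -173.5]
wrist_force: [0.3, -0.2, -7.4]
width: 0.142
grasp_force: 79.6
```

Request:
apply_moves:
  steps: [0,0,0.012,0,0,0,0,0,0.012,0,0,0,0,0,0,0,0,0]

```text
time: 54.78
eef_pos: [0.5356, 0.0184, 0.0722]
tool_rot: [-180.0, 0.0, -173.5]
wrist_force: [-0.2, -0.3, -7.1]
width: 0.144
grasp_force: 79.7
```

Request:
apply_moves:
  steps: [0,0,0.008,0,0,0,0,0,0.006,0,0,0,0,0,0,0,0,0,0,0,0,0,0,0]

```text
time: 55.12
eef_pos: [0.5357, 0.0183, 0.0695]
tool_rot: [-180.0, 0.0, -173.5]
wrist_force: [-0.0, 0.2, -6.2]
width: 0.147
grasp_force: 79.9
```

Request:
apply_moves:
  steps: [0,0,0.006,0,0,0,0,0,0,0,0,0,0,0,0,0,0,0]

```text
time: 55.37
eef_pos: [0.5357, 0.0183, 0.0695]
tool_rot: [-180.0, 0.0, -173.5]
wrist_force: [-4.7, 0.0, 4.8]
width: 0.139
grasp_force: 81.3
```

Request:
apply_moves:
  steps: [0,0,-0.006,0,0,0,0,0,0,0,0,0,0,0,0,0,0,0,0,0,0,0,0,0,0,0,-0.1,0,0,0,0,0,-0.15,0,0,0,0,0,-0.15,0,0,0,0,0,-0.15,0,0,0,0,0,-0.15,0,0,0,0,0,-0.15,0,0,0,0,0,-0.1,0,0,0,0,0,0,0,0,0]
  grip: 1

```text
time: 56.37
eef_pos: [0.5386, 0.0181, 0.2656]
tool_rot: [-179.9, 0.6, -173.5]
wrist_force: [1.3, 0.2, 0.4]
width: 0.999
grasp_force: 0.0
```

```bash
cat > lidchk.py <<'E'
from plan import *
def chk(c,z=.083):
    r=rect(c,.53,.02,.2,800,z); g=r.astype(int);mx=g.max(2);m=((mx-g.min(2)<14)&(mx>135)&(mx<215)).astype(np.uint8);m=cv2.morphologyEx(m,cv2.MORPH_OPEN,np.ones((9,9)))
    k,l,st,ce=cv2.connectedComponentsWithStats(m);i=1+np.argmax(st[1:,4]);q=np.argwhere(l==i);P=(np.c_[.73-q[:,0]*.0005,.22-q[:,1]*.0005]-BOX[0])
    t=np.radians(6.5);X=P@[np.cos(t),np.sin(t)];Y=P@[-np.sin(t),np.cos(t)];print('lid',len(q),np.round(np.percentile(X,[.5,99.5]),4),np.round(np.percentile(Y,[.5,99.5]),4))
E
python3 - <<'E'
from lidchk import *
for n in('scene','top'):
    c=cap(n); chk(c)
    f=c['frame'].astype(int)
    red=(f[...,2]>120)&(f[...,1]<60)&(f[...,0]<60)
    h0=proj(c,[*b2w(.08,.075),.09]); yy,xx=np.nonzero(red); k=np.hypot(xx-h0[0],yy-h0[1])<70
    P=np.c_[xx[k],yy[k]]
    print(n,'hinge',h0,'red',len(P),P.min(0),P.max(0),'far end',P[np.argmax(np.hypot(*(P-h0).T))])
    for q in(2.1,1.9,1.75,1.57): print(q,proj(c,[*b2w(.08-.186*np.cos(q),.075),.09+.186*np.sin(q)]))
plan(*b2w(.205,.038),.27,96.5)
E
```

```text
lid 127394 [-0.0662  0.0708] [-0.1344  0.1306]
scene hinge [296.81175329 184.21962457] red 21 [300 169] [305 179] far end [305 169]
2.1 [328.62018352 164.28274591]
1.9 [319.43412444 157.96970822]
1.75 [311.83997312 153.97246199]
1.57 [302.2842774  150.19745726]
lid 54622 [-0.0441  0.0678] [-0.0516  0.1145]
top hinge [228.10329166 158.79937828] red 32 [224 135] [228 147] far end [225 135]
2.1 [219.44225283 112.87659083]
1.9 [220.19088423 121.78921986]
1.75 [221.01635655 129.85352519]
1.57 [222.27435748 140.72858312]
yaw -173.5->96.5 turn units(z) 0.5001 x 0.1881 y 1.0059 z -0.0486 | xy per10 0.0188 0.1006
```

Request:
apply_moves:
  steps: [0,0,-0.05,0,0,0.037,0,0,-0.05,0,0,0.037,0,0,-0.02,0,0,0.037,0,0,0,0,0,0.037,0,0,0,0,0,0.037,0,0,0,0,0,0.037,0,0,0,0,0,0.037,0,0,0,0,0,0.037,0,0,0,0,0,0.037,0,0,0,0,0,0.037,0,0,0,0,0,0.037,0,0,0,0,0,0.037]
  grip: 0
  grip_force: 60

```text
time: 57.47
eef_pos: [0.5346, 0.0184, 0.2809]
tool_rot: [-179.8, -0.1, 106.3]
wrist_force: [0.2, 0.6, 0.1]
width: -0.002
grasp_force: 0.0
```

Request:
apply_moves:
  steps: [0,0,0,0,0,0.037,0,0,0,0,0,0.019,0,0,0,0,0,0]

```text
time: 57.72
eef_pos: [0.5347, 0.0185, 0.2811]
tool_rot: [-179.8, -0.0, 96.4]
wrist_force: [0.5, 0.9, -0.8]
width: -0.002
grasp_force: 0.0
```

```bash
python3 - <<'E'
from plan import *
plan(*b2w(.16,.038),.231,96.5)
print(manip.state()['eef_pos'])
c=cap('scene');f=c['frame'].astype(int)
# handle: bright low-saturation pixels near predicted place
h=proj(c,[*b2w(.08-.186*np.cos(1.75),.048),.273]);
m=(f.min(2)>150)&(f.max(2)-f.min(2)<30);yy,xx=np.nonzero(m);k=np.hypot(xx-h[0],yy-h[1])<18
print(h,k.sum(),xx[k].min(),xx[k].max(),yy[k].min(),yy[k].max(),xx[k].mean(),yy[k].mean())
for q in(1.65,1.75,1.85,2.0):print(q,[np.round(proj(c,[*b2w(.08-.186*np.cos(q),y),.09+.186*np.sin(q)]),1) for y in(.075,.021)])
E
```

```text
yaw 96.4->96.5 turn units(z) -0.0006 x 0.1865 y 0.7888 z 0.2504 | xy per10 0.0186 0.0789
[0.53465316 0.01845133 0.28108519]
[309.11210627 159.79917695] 83 305 315 150 168 310.13253012048193 158.9156626506024
1.65 [array([306.6, 151.7]), array([300.9, 163.4])]
1.75 [array([311.8, 154. ]), array([306.3, 165.7])]
1.85 [array([317. , 156.6]), array([311.6, 168.4])]
2.0 [array([324.2, 161. ]), array([318.9, 172.9])]
```

Request:
apply_moves:
  steps: [0.0311,0.1315,0,0,0,0,0.0311,0.1315,0,0,0,0,0.0311,0.1315,0,0,0,0,0.0311,0.1315,0,0,0,0,0.0311,0.1315,0,0,0,0,0.0311,0.1315,0,0,0,0,0,0,0,0,0,0,0,0,0,0,0,0,0,0,0.08,0,0,0,0,0,0.1,0,0,0,0,0,0.06,0,0,0,0,0,0,0,0,0]

```text
time: 58.77
eef_pos: [0.6853, 0.073, 0.2313]
tool_rot: [-179.6, -0.0, 96.5]
wrist_force: [-0.9, 0.3, -0.5]
width: -0.001
grasp_force: 0.0
```

Request:
apply_moves:
  steps: [0,0,0,0,0,0,0,0,0,0,0,0]

```text
time: 58.93
eef_pos: [0.6882, 0.0731, 0.2367]
tool_rot: [179.9, 0.0, 96.5]
wrist_force: [-0.2, -0.0, 0.7]
width: 0.0
grasp_force: 0.0
```

```bash
cat > cl.py <<'E'
from plan import *
def bx(p):
    d=np.array(p[:2])-BOX[0];t=np.radians(BOX[1]);return d@[np.cos(t),np.sin(t)],d@[-np.sin(t),np.cos(t)]
s=manip.state();p=s['eef_pos'];X,Y=bx(p);print('box xy %.4f %.4f z %.4f'%(X,Y,p[2]),s['wrist_force'])
E
python3 - <<'E'
from cl import *
# push path: finger centre x = handle x + .0215, tip 12 mm under handle centre, TCP_rep z = tip - .030
px,pz=X,p[2]
for q in(1.75,1.6,1.45,1.3,1.15,1.0,.9):
    x=.08-.186*np.cos(q)+.0215; z=.09+.186*np.sin(q)-.012-.030
    print(q,'toolY %.3f toolZ %.3f'%((x-px)/.2,-(z-pz)/.2)); px,pz=x,z
E
```

```text
box xy 0.1610 0.0376 z 0.2367 [-0.16319089 -0.02484055  0.69526326]
1.75 toolY -0.132 toolZ 0.028
1.6 toolY -0.139 toolZ -0.014
1.45 toolY -0.139 toolZ 0.006
1.3 toolY -0.137 toolZ 0.027
1.15 toolY -0.131 toolZ 0.047
1.0 toolY -0.123 toolZ 0.066
0.9 toolY -0.076 toolZ 0.054
```

Request:
apply_moves:
  steps: [0,-0.044,0.01,0,0,0,0,-0.044,0.01,0,0,0,0,-0.044,0.008,0,0,0,0,-0.035,-0.004,0,0,0,0,-0.035,-0.004,0,0,0,0,-0.035,-0.003,0,0,0,0,-0.034,-0.003,0,0,0,0,0,0,0,0,0]

```text
time: 59.6
eef_pos: [0.6336, 0.0671, 0.2337]
tool_rot: [179.9, 0.0, 96.5]
wrist_force: [0.5, 0.2, 0.5]
width: 0.005
grasp_force: 0.1
```

Request:
apply_moves:
  steps: [0,-0.046,0.002,0,0,0,0,-0.046,0.002,0,0,0,0,-0.047,0.002,0,0,0,0,-0.046,0.009,0,0,0,0,-0.046,0.009,0,0,0,0,-0.045,0.009,0,0,0]

```text
time: 60.1
eef_pos: [0.5789, 0.0609, 0.2257]
tool_rot: [-180.0, -0.0, 96.5]
wrist_force: [2.7, -0.3, 0.7]
width: -0.002
grasp_force: 1.0
```

```bash
cat > qest.py <<'E'
from cl import *
for n in('scene','top'):
    c=cap(n);f=c['frame'].astype(int);red=(f[...,2]>100)&(f[...,1]<70)&(f[...,0]<70)&(f[...,2]>2.2*f[...,1])
    yy,xx=np.nonzero(red);best=[]
    for q in np.arange(0,2.0,.05):
        pts=[proj(c,[*b2w(.08-r*np.cos(q)-.004*np.sin(q)*0,.075),.09+r*np.sin(q)]) for r in np.linspace(.04,.165,12)]
        best.append((sum(((np.hypot(xx-u,yy-v)<1.5).any()) for u,v in pts),round(q,2)))
    print(n,sorted(best)[-5:])
E
python3 qest.py
```

```text
box xy 0.0510 0.0378 z 0.2257 [ 2.65728902 -0.27241252  0.65149844]
scene [(np.int64(7), np.float64(1.2)), (np.int64(7), np.float64(1.25)), (np.int64(8), np.float64(1.3)), (np.int64(8), np.float64(1.35)), (np.int64(8), np.float64(1.4))]
top [(np.int64(0), np.float64(1.75)), (np.int64(0), np.float64(1.8)), (np.int64(0), np.float64(1.85)), (np.int64(0), np.float64(1.9)), (np.int64(0), np.float64(1.95))]
```

Request:
apply_moves:
  steps: [0,-0.044,0.015,0,0,0,0,-0.044,0.016,0,0,0,0,-0.043,0.016,0,0,0,0,-0.041,0.022,0,0,0,0,-0.041,0.022,0,0,0,0,-0.041,0.022,0,0,0,0,-0.038,0.026,0,0,0,0,-0.038,0.027,0,0,0,0,0,0,0,0,0]

```text
time: 60.95
eef_pos: [0.5119, 0.0535, 0.1911]
tool_rot: [-179.8, -0.0, 96.5]
wrist_force: [-0.4, 0.2, -0.2]
width: 0.002
grasp_force: 0.0
```

```bash
python3 qest.py; python3 - <<'E'
from cl import *
h=X-.0215; print('handle x',h,'q',np.arccos((.08-h)/.186))
E
```

```text
box xy -0.0164 0.0381 z 0.1911 [-0.35884534  0.1579596  -0.22773465]
scene [(np.int64(9), np.float64(0.8)), (np.int64(10), np.float64(0.85)), (np.int64(10), np.float64(0.9)), (np.int64(10), np.float64(0.95)), (np.int64(10), np.float64(1.0))]
top [(np.int64(3), np.float64(0.95)), (np.int64(4), np.float64(0.75)), (np.int64(4), np.float64(0.8)), (np.int64(4), np.float64(0.85)), (np.int64(4), np.float64(0.9))]
box xy -0.0150 0.0379 z 0.1922 [-1.08438192 -0.04034857 -0.19367918]
handle x -0.03648464991714033 q 0.894047657746645
```

Request:
apply_moves:
  steps: [0,0.05,0,0,0,0,0,0,-0.1,0,0,0,0,0,-0.1,0,0,0,0,0,0,0,0,0,0,-0.06,0,0,0,0,0,-0.06,0,0,0,0,0,-0.055,0,0,0,0,0,0,0,0,0,0,0,0,0,0,0]

```text
validation failed for argument at $.st...
```

```bash
python3 - <<'E'
from cl import *
px,pz=X,p[2]
for q in(.9,.75,.6,.45,.3,.15,0):
    x=.08-.186*np.cos(q); z=.09+.186*np.sin(q)+.007-.030
    print(q,'toolY %.3f toolZ %.3f'%((x-px)/.2,-(z-pz)/.2)); px,pz=x,z
E
```

```text
box xy -0.0150 0.0379 z 0.1922 [-1.08438192 -0.04034857 -0.19367918]
0.9 toolY -0.103 toolZ -0.102
0.75 toolY -0.102 toolZ 0.095
0.6 toolY -0.087 toolZ 0.109
0.45 toolY -0.070 toolZ 0.121
0.3 toolY -0.051 toolZ 0.130
0.15 toolY -0.031 toolZ 0.136
0 toolY -0.010 toolZ 0.139
```

Row count was off by some numbers; resend.

Request:
apply_moves:
  steps: [0,0.05,0,0,0,0,0,0,-0.1,0,0,0,0,0,-0.1,0,0,0,0,0,0,0,0,0,0,-0.06,0,0,0,0,0,-0.06,0,0,0,0,0,-0.055,0,0,0,0,0,0,0,0,0,0]

```text
time: 61.72
eef_pos: [0.4884, 0.0506, 0.2325]
tool_rot: [-180.0, -0.0, 96.5]
wrist_force: [0.1, 0.4, 0.1]
width: 0.0
grasp_force: 0.0
```

```bash
python3 - <<'E'
from cl import *
px,pz=X,p[2]
for q in(.9,.75,.6):
    x=.08-.186*np.cos(q); z=.09+.186*np.sin(q)+.007-.030
    print(q,'toolY %.3f toolZ %.3f'%((x-px)/.2,-(z-pz)/.2)); px,pz=x,z
E
```

```text
box xy -0.0401 0.0379 z 0.2325 [0.10479527 0.39820126 0.07972346]
0.9 toolY 0.022 toolZ 0.099
0.75 toolY -0.102 toolZ 0.095
0.6 toolY -0.087 toolZ 0.109
```

Request:
apply_moves:
  steps: [0,0,0.05,0,0,0,0,0,0.049,0,0,0,0,-0.027,0.032,0,0,0,0,-0.027,0.032,0,0,0,0,-0.026,0.031,0,0,0,0,-0.029,0.036,0,0,0,0,-0.029,0.036,0,0,0,0,-0.029,0.037,0,0,0,0,0,0,0,0,0]

```text
time: 62.47
eef_pos: [0.4539, 0.0469, 0.1694]
tool_rot: [-179.8, -0.0, 96.5]
wrist_force: [-0.9, 0.3, -0.6]
width: -0.001
grasp_force: 0.0
```

```bash
python3 qest.py
```

```text
box xy -0.0748 0.0381 z 0.1694 [-0.92635075  0.2857801  -0.55479491]
scene [(np.int64(12), np.float64(0.5)), (np.int64(12), np.float64(0.55)), (np.int64(12), np.float64(0.6)), (np.int64(12), np.float64(0.65)), (np.int64(12), np.float64(0.7))]
top [(np.int64(0), np.float64(1.75)), (np.int64(0), np.float64(1.8)), (np.int64(0), np.float64(1.85)), (np.int64(0), np.float64(1.9)), (np.int64(0), np.float64(1.95))]
```

Request:
apply_moves:
  steps: [0,-0.023,0.04,0,0,0,0,-0.023,0.04,0,0,0,0,-0.023,0.041,0,0,0,0,-0.017,0.043,0,0,0,0,-0.017,0.043,0,0,0,0,-0.017,0.044,0,0,0,0,-0.01,0.045,0,0,0,0,-0.01,0.045,0,0,0,0,-0.01,0.046,0,0,0,0,0,0,0,0,0]

```text
time: 63.4
eef_pos: [0.4242, 0.0435, 0.0923]
tool_rot: [-179.8, -0.0, 96.5]
wrist_force: [0.1, -0.3, -0.3]
width: -0.001
grasp_force: 0.0
```

```bash
python3 qest.py
```

```text
box xy -0.1047 0.0381 z 0.0923 [ 0.10994406 -0.30448684 -0.34668802]
scene [(np.int64(12), np.float64(0.0)), (np.int64(12), np.float64(0.05)), (np.int64(12), np.float64(0.1)), (np.int64(12), np.float64(0.15)), (np.int64(12), np.float64(0.2))]
top [(np.int64(10), np.float64(1.05)), (np.int64(10), np.float64(1.25)), (np.int64(12), np.float64(1.1)), (np.int64(12), np.float64(1.15)), (np.int64(12), np.float64(1.2))]
```

Request:
apply_moves:
  steps: [0,-0.003,0.04,0,0,0,0,-0.003,0.04,0,0,0,0,0,0.03,0,0,0,0,0,0.01,0,0,0,0,0,0,0,0,0]

```text
time: 63.92
eef_pos: [0.4241, 0.0434, 0.0698]
tool_rot: [-179.9, -0.0, 96.5]
wrist_force: [-0.7, -0.3, 0.5]
width: 0.001
grasp_force: 0.0
```

Request:
apply_moves:
  steps: [0,0,0.01,0,0,0,0,0,0.008,0,0,0,0,0,0,0,0,0,0,0,0,0,0,0]

```text
time: 64.25
eef_pos: [0.4248, 0.0433, 0.0671]
tool_rot: [180.0, -0.0, 96.5]
wrist_force: [0.6, 0.5, 1.1]
width: 0.0
grasp_force: 0.0
```

Request:
apply_moves:
  steps: [0,0,0.008,0,0,0,0,0,0.008,0,0,0,0,0,0,0,0,0]

```text
time: 64.5
eef_pos: [0.4254, 0.0432, 0.066]
tool_rot: [180.0, 0.0, 96.5]
wrist_force: [-7.0, 0.9, 17.5]
width: 0.001
grasp_force: 8.9
```

Request:
apply_moves:
  steps: [0,0,0.008,0,0,0,0,0,0.006,0,0,0,0,0,0,0,0,0]

```text
time: 64.75
eef_pos: [0.4256, 0.0433, 0.0656]
tool_rot: [-180.0, 0.0, 96.5]
wrist_force: [-17.9, 0.7, 40.8]
width: 0.002
grasp_force: 20.3
```

Request:
apply_moves:
  steps: [0,0,-0.03,0,0,0,0,0,-0.06,0,0,0,0,0,-0.12,0,0,0,0,0,-0.15,0,0,0,0,0,-0.15,0,0,0,0,0,-0.15,0,0,0,0,0,-0.1,0,0,0,0.1,-0.05,0,0,0,0,0.15,-0.05,0,0,0,0,0.15,-0.05,0,0,0,0,0.15,-0.05,0,0,0,0,0.15,0,0,0,0,0]

```text
time: 65.75
eef_pos: [0.3677, 0.1789, 0.2133]
tool_rot: [180.0, -0.0, 96.5]
wrist_force: [0.5, -0.1, 1.1]
width: 0.001
grasp_force: 0.0
```

Request:
apply_moves:
  steps: [0.15,0,0,0,0,0,0.15,0,0,0,0,0,0.15,0,0,0,0,0,0,0,0,0,0,0]

```text
time: 66.08
eef_pos: [0.358, 0.2714, 0.2132]
tool_rot: [180.0, -0.1, 96.7]
wrist_force: [0.6, -0.2, -0.7]
width: -0.003
grasp_force: 0.0
```

```bash
python3 - <<'E'
from lidchk import *
for n in('scene','top'):
    c=cap(n); chk(c)
    f=c['frame'].astype(int);red=(f[...,2]>100)&(f[...,1]<70)&(f[...,0]<70)&(f[...,2]>2.2*f[...,1]);yy,xx=np.nonzero(red)
    for q in(0,.05,.1,.2):
        h=[proj(c,[*b2w(.08-r*np.cos(q),.075),.09+r*np.sin(q)]) for r in(.08,.12,.16)]
        d=[]
        for u,v in h:
            k=np.hypot(xx-u,yy-v)<7; d.append((round(xx[k].mean()-u,1),round(yy[k].mean()-v,1)) if k.any() else None)
        print(n,q,d)
    r=rect(c,.53,.02,.1,400,.123); m=(lambda h:((abs(h[...,0].astype(int)-25)<8)&(h[...,1]>130)))(cv2.cvtColor(r,cv2.COLOR_BGR2HSV)); q=np.argwhere(m)
    if len(q): print('lid handle',.63-q[:,0].mean()*.0005,.12-q[:,1].mean()*.0005,len(q))
E
```

```text
lid 92676 [-0.0714  0.0655] [-0.1378  0.0598]
scene 0 [(np.float64(0.2), np.float64(0.1)), (np.float64(-0.1), np.float64(-0.0)), (np.float64(1.2), np.float64(0.5))]
scene 0.05 [(np.float64(-0.2), np.float64(0.6)), (np.float64(-0.5), np.float64(0.9)), (np.float64(0.8), np.float64(1.7))]
scene 0.1 [(np.float64(-0.3), np.float64(1.2)), (np.float64(-0.8), np.float64(1.7)), (np.float64(0.3), np.float64(2.8))]
scene 0.2 [(np.float64(-0.7), np.float64(2.4)), (np.float64(-1.3), np.float64(3.5)), (np.float64(-0.7), np.float64(4.5))]
lid handle 0.5326278988544286 0.00783473037161217 7158
lid 101410 [-0.0715  0.0688] [-0.1322  0.0611]
top 0 [(np.float64(-0.4), np.float64(0.1)), (np.float64(-0.3), np.float64(0.1)), (np.float64(-0.5), np.float64(-0.4))]
top 0.05 [(np.float64(-0.3), np.float64(-0.1)), (np.float64(-0.2), np.float64(-0.0)), (np.float64(-0.3), np.float64(-0.4))]
top 0.1 [(np.float64(-0.3), np.float64(-0.1)), (np.float64(-0.1), np.float64(0.2)), (np.float64(-0.2), np.float64(0.1))]
top 0.2 [(np.float64(-0.2), np.float64(-0.2)), (np.float64(0.0), np.float64(0.2)), (np.float64(0.1), np.float64(0.2))]
lid handle 0.5274686279614684 0.01396407185628741 3841
```

Clamp is at q≈0, and the lid is seated and centred. Handing in.

```bash
python3 -c "
from workcell import manip
print(manip.job_done())"
```

```text
the job is handed in; nothing more can be done
None
```

I packed all five offcuts in one layer in the box, set the lid fully down (contact at its 70 mm seat height), swung the red clamp bar down to its stop, and handed the job in at about 66 s of the 210 s allowed. The grader gave no result back.

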